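Clear the lab bench: shelve the reagent bottles in a row and empty the bung tray

ROBOT

A 7-joint arm with a two-finger parallel gripper is mounted at the origin on the work surface. World frame = base frame: x ahead of the robot, y to its left, z up, the work surface at z = 0. Lengths are in m, angles in degrees, forces in N, time in s.
With the tool pointing down it reaches from about 0.425 to 0.875 m from the base axis. Payload 4.7 kg.
Tool frame: the origin (TCP) lies at the very end of the fingers, on their centre line; the grasp point (between the pads) lies 19 mm behind it; x points along the fingers, z is the direction in which the jaws open and shut, and the axes are right-handed (so a half turn about x gives the same grasp; the last joint's range is limited). The gripper opens to 87 mm and grips with 3 to 60 N. Pads are 19 mm wide; open, the fingers measure 117 mm over their backs; the gripper's body (75 mm by 190 mm) begins 51 mm behind the grasp point.
Start: joints at [-70.468, 18.392, -4.016, 83.108, 1.295, 78.541, -3.26], TCP at [0.209, 0.616, 0.223] pointing down, gripper open.
Joint ranges: [-163.93, 163.93], [-17.29, 119.83], [-79.2, 71.16], [3.27, 140.29], [-89.18, 269.18], [5.43, 117.66], [-154.24, 154.24]. Speed limits (degrees/s): [147.25, 147.25, 180, 180, 180, 180, 180].

INTERFACE

Orientations are given as [roll, pitch, yaw] about the fixed x, y, z axes, in that order (R = Rz(yaw) Ry(pitch) Rx(roll)).
In Python, from cell import env gives the robot as it stands. The module is installed in compiled form; this text tells all that it offers.
- The arm moves only by the tool drive_tool, never from a script. Its argument "increments" is a list of rows, each a list of 2 entries, a list of its own where there are three numbers: the shift along the tool's x, y, z scaled (see below), then the turn, a rotation vector about the tool's x, y, z scaled (see below). In form: [[[dx, dy, dz], [wx, wy, wz]], ...]. A call has 1 to 10 rows; each row shifts and turns the commanded pose from where the row before left it, along the tool's axes as they then stand; what a row does not reach is not made up. The controller multiplies each number of a shift by 0.04 m and each number of a turn by 120 degrees. A row lasts 1/10 s, in which the tool goes at most 50 mm and 8.59 degrees, less where a joint would pass 70% of its speed; a pose out of reach is approached as far as the arm can. A call with a number of a shift or a turn outside -1 to 1 is refused whole. A call with a gripper value outside its range is refused whole. "hand" is the gripper's target within -1 to 1 (fully open at 1, half-way at 0, shut at -1), set as the call begins (left out, the last holds). The fingers move at their own pace and stop on an object; "squeeze" is the grip in N (left out, the last holds). Time passes only in rows, so rows that do not move let the fingers close. It gives the time, the measured TCP pose, the force and the opening at its end, in the units of the state.
- env.get_obs(): the state, without advancing time (a new reading comes with each control period).
- env.read_camera(name): name is "side" or "top" or "wrist"; returns a dict with "frame" (400x640x3 uint8, red, green, blue), "fx", "fy", "cx", "cy" (pixels), "R" (3x3) and "t" (3): a world point X has camera coordinates R X + t. Camera axes: x right, y down, z forward; pixel columns grow to the right and rows downward; lengths in m; the calibration is good to about 2 mm. The wrist camera is an equidistant fisheye: a pixel r from the principal point sees the ray r / f radians off the axis. A picture is of the moment at which its call begins. There is no depth.
- env.sign_off(): hands the job in, once; it reports no verdict.
The state is a dict: "time_s": time; "qpos": joint angles; "joint_velocities": joint speeds; "effort": joint torques, N m; "tool_pos": TCP position; "tool_rot": TCP orientation; "force": force on the tool from outside, world axes, zero at the start; "wrist_torque": the same for the moment, N m; "grip_width": finger opening in m.
Only numpy, scipy, OpenCV 4.12 (cv2) and the standard library are available. Lean on these libraries where they do the work, as an engineer would, in place of code of your own. Each camera call takes 0.05 s, during which the arm holds its last target.

TASK

Tidy up the lab bench: carry the tray of used rubber bungs to the wash tub, tip the tray over the tub so that all the bungs slide in, and lay the empty tray back flat on its mat, lined up with it. Stand the amber bottles upright side by side on the low shelf, each centred on one of the dark discs, filling the discs from the end stop onwards with none left empty in between. Do not disturb the beaker or the tube rack.

Things in the scene. Friction and masses are not known exactly. Their poses are not given: they have to be found in the camera images.
- bottle0: one of up to six identical amber reagent bottles (some may be absent), standing on the bench at the start: squat round body 60 mm in diameter and 60 mm tall, narrowing to a neck 32 mm in diameter, black screw cap 40 mm in diameter from 72 to 98 mm above the foot, mass about 0.25 kg. Origin: centre of the foot; z along the bottle, up. May be gripped by the cap from above
- bottle1: one of up to six identical amber reagent bottles (some may be absent), standing on the bench at the start: squat round body 60 mm in diameter and 60 mm tall, narrowing to a neck 32 mm in diameter, black screw cap 40 mm in diameter from 72 to 98 mm above the foot, mass about 0.25 kg. Origin: centre of the foot; z along the bottle, up. May be gripped by the cap from above
- bottle2: one of up to six identical amber reagent bottles (some may be absent), standing on the bench at the start: squat round body 60 mm in diameter and 60 mm tall, narrowing to a neck 32 mm in diameter, black screw cap 40 mm in diameter from 72 to 98 mm above the foot, mass about 0.25 kg. Origin: centre of the foot; z along the bottle, up. May be gripped by the cap from above
- bottle3: one of up to six identical amber reagent bottles (some may be absent), standing on the bench at the start: squat round body 60 mm in diameter and 60 mm tall, narrowing to a neck 32 mm in diameter, black screw cap 40 mm in diameter from 72 to 98 mm above the foot, mass about 0.25 kg. Origin: centre of the foot; z along the bottle, up. May be gripped by the cap from above
- bottle4: one of up to six identical amber reagent bottles (some may be absent), standing on the bench at the start: squat round body 60 mm in diameter and 60 mm tall, narrowing to a neck 32 mm in diameter, black screw cap 40 mm in diameter from 72 to 98 mm above the foot, mass about 0.25 kg. Origin: centre of the foot; z along the bottle, up. May be gripped by the cap from above
- bottle5: one of up to six identical amber reagent bottles (some may be absent), standing on the bench at the start: squat round body 60 mm in diameter and 60 mm tall, narrowing to a neck 32 mm in diameter, black screw cap 40 mm in diameter from 72 to 98 mm above the foot, mass about 0.25 kg. Origin: centre of the foot; z along the bottle, up. May be gripped by the cap from above
- bung0: one of four identical dark grey tapered rubber bungs, on the tray at the start: 42 mm tall, 34 mm in diameter at one end and 42 mm at the other, about 40 g. Origin: centre of the narrow end (underneath at the start); z along its axis
- bung1: one of four identical dark grey tapered rubber bungs, on the tray at the start: 42 mm tall, 34 mm in diameter at one end and 42 mm at the other, about 40 g. Origin: centre of the narrow end (underneath at the start); z along its axis
- bung2: one of four identical dark grey tapered rubber bungs, on the tray at the start: 42 mm tall, 34 mm in diameter at one end and 42 mm at the other, about 40 g. Origin: centre of the narrow end (underneath at the start); z along its axis
- bung3: one of four identical dark grey tapered rubber bungs, on the tray at the start: 42 mm tall, 34 mm in diameter at one end and 42 mm at the other, about 40 g. Origin: centre of the narrow end (underneath at the start); z along its axis
- tray: shallow aluminium tray 180 mm (x) by 120 mm (y), about 0.28 kg, on the mat at the start: floor 4 mm thick, walls up to 24 mm above the underside on three sides, open at its -x end (the pouring lip). Origin: centre of the underside; z up when level. The bungs stay put at a slight tilt and slide off when it is tipped lip down by about 45 degrees or more
- tray_bar (a point): middle of the tray's grey carrying bar, which spans the tray from side to side above its middle: along the tray's y, 14 mm thick (x), flat-sided, from 86 to 112 mm above the underside, clear of the bungs; carried by posts at y = +/-60 mm. The point lies 99 mm above the underside; axes as the tray's
- tray_lip (a point): middle of the tray's open edge, 90 mm from the tray's middle on its -x side, at its floor; axes as the tray's
- mat: flat blue-grey bench mat 210 mm (x) by 150 mm (y), 3 mm thick, fixed, the tray's place. Origin: centre of the underside. The mat is on one side of the bench and the tub on the other; they change sides from start to start
- tub: open lilac plastic wash tub, fixed, 200 mm (x) by 190 mm (y), 85 mm tall, wall and floor 5 mm. Origin: centre of the underside
- shelf: low white shelf, fixed, 145 mm deep (x) and 450 mm long (y), its board's top 50 mm above the bench; an aluminium rail along its far (+x) edge rises 15 mm above the board; at its +y end stands the end stop, an upright white panel 10 mm thick and 75 mm tall above the board. Origin: below the middle of the row of discs, at bench height; the front edge lies 60 mm from it towards -x
- place0 (a point): centre of disc 0 on the shelf board (dark flat inlaid disc 62 mm in diameter, flush with the board); disc 0 is next to the end stop, the others follow towards the shelf's -y, 70 mm apart; at the board's top; axes as the shelf's
- place1 (a point): centre of disc 1 on the shelf board (dark flat inlaid disc 62 mm in diameter, flush with the board); disc 0 is next to the end stop, the others follow towards the shelf's -y, 70 mm apart; at the board's top; axes as the shelf's
- place2 (a point): centre of disc 2 on the shelf board (dark flat inlaid disc 62 mm in diameter, flush with the board); disc 0 is next to the end stop, the others follow towards the shelf's -y, 70 mm apart; at the board's top; axes as the shelf's
- place3 (a point): centre of disc 3 on the shelf board (dark flat inlaid disc 62 mm in diameter, flush with the board); disc 0 is next to the end stop, the others follow towards the shelf's -y, 70 mm apart; at the board's top; axes as the shelf's
- place4 (a point): centre of disc 4 on the shelf board (dark flat inlaid disc 62 mm in diameter, flush with the board); disc 0 is next to the end stop, the others follow towards the shelf's -y, 70 mm apart; at the board's top; axes as the shelf's
- place5 (a point): centre of disc 5 on the shelf board (dark flat inlaid disc 62 mm in diameter, flush with the board); disc 0 is next to the end stop, the others follow towards the shelf's -y, 70 mm apart; at the board's top; axes as the shelf's
- beaker: bystander: clear beaker 84 mm in diameter, 100 mm tall. Origin: centre of the foot
- tube_rack: bystander: white tube rack 90 (x) by 130 mm (y), 102 mm tall to the red tube caps. Origin: centre of the underside

How it is judged (in metres and radians):
On the way:
1. the tray has been tipped at least 25 degrees with its lip over the wash tub (angle between tray's own z axis and vertical above 0.44 rad and horizontal distance between tray_lip and tub below 0.13 m and height (world z) of tray_lip above 0.05 m), for 0.2 s.
At the end, for the whole second after the job is handed in: Every bottle stands upright (7 deg) and still, within 16 mm of a disc's centre, with no empty disc between it and the end stop; all bungs are in the tub below its rim; the empty tray lies level on its mat, centred within 35 mm and lined up within 17 deg, either way round ((distance between bottle0 and place0 below 0.016 m or distance between bottle0 and place1 below 0.016 m or distance between bottle0 and place2 below 0.016 m or distance between bottle0 and place3 below 0.016 m or distance between bottle0 and place4 below 0.016 m or distance between bottle0 and place5 below 0.016 m) and angle between each of bottle0, bottle1, bottle2, bottle3, bottle4, bottle5's own z axis and vertical below 0.12 rad and linear speed of each of bottle0, bottle1, bottle2, bottle3, bottle4, bottle5, tray below 0.03 m/s and (distance between bottle1 and place0 below 0.016 m or distance between bottle1 and place1 below 0.016 m or distance between bottle1 and place2 below 0.016 m or distance between bottle1 and place3 below 0.016 m or distance between bottle1 and place4 below 0.016 m or distance between bottle1 and place5 below 0.016 m) and (distance between bottle2 and place0 below 0.016 m or distance between bottle2 and place1 below 0.016 m or distance between bottle2 and place2 below 0.016 m or distance between bottle2 and place3 below 0.016 m or distance between bottle2 and place4 below 0.016 m or distance between bottle2 and place5 below 0.016 m) and (distance between bottle3 and place0 below 0.016 m or distance between bottle3 and place1 below 0.016 m or distance between bottle3 and place2 below 0.016 m or distance between bottle3 and place3 below 0.016 m or distance between bottle3 and place4 below 0.016 m or distance between bottle3 and place5 below 0.016 m) and (distance between bottle4 and place0 below 0.016 m or distance between bottle4 and place1 below 0.016 m or distance between bottle4 and place2 below 0.016 m or distance between bottle4 and place3 below 0.016 m or distance between bottle4 and place4 below 0.016 m or distance between bottle4 and place5 below 0.016 m) and (distance between bottle5 and place0 below 0.016 m or distance between bottle5 and place1 below 0.016 m or distance between bottle5 and place2 below 0.016 m or distance between bottle5 and place3 below 0.016 m or distance between bottle5 and place4 below 0.016 m or distance between bottle5 and place5 below 0.016 m) and (not (distance between any of bottle0, bottle1, bottle2, bottle3, bottle4, bottle5 and place1 below 0.016 m) or distance between any of bottle0, bottle1, bottle2, bottle3, bottle4, bottle5 and place0 below 0.016 m) and (not (distance between any of bottle0, bottle1, bottle2, bottle3, bottle4, bottle5 and place2 below 0.016 m) or distance between any of bottle0, bottle1, bottle2, bottle3, bottle4, bottle5 and place1 below 0.016 m) and (not (distance between any of bottle0, bottle1, bottle2, bottle3, bottle4, bottle5 and place3 below 0.016 m) or distance between any of bottle0, bottle1, bottle2, bottle3, bottle4, bottle5 and place2 below 0.016 m) and (not (distance between any of bottle0, bottle1, bottle2, bottle3, bottle4, bottle5 and place4 below 0.016 m) or distance between any of bottle0, bottle1, bottle2, bottle3, bottle4, bottle5 and place3 below 0.016 m) and (not (distance between any of bottle0, bottle1, bottle2, bottle3, bottle4, bottle5 and place5 below 0.016 m) or distance between any of bottle0, bottle1, bottle2, bottle3, bottle4, bottle5 and place4 below 0.016 m) and x of bung0 in the frame of tub between -0.098 and 0.098 m and y of bung0 in the frame of tub between -0.093 and 0.093 m and z of bung0 in the frame of tub between 0 and 0.085 m and linear speed of each of bung0, bung1, bung2, bung3 below 0.05 m/s and x of bung1 in the frame of tub between -0.098 and 0.098 m and y of bung1 in the frame of tub between -0.093 and 0.093 m and z of bung1 in the frame of tub between 0 and 0.085 m and x of bung2 in the frame of tub between -0.098 and 0.098 m and y of bung2 in the frame of tub between -0.093 and 0.093 m and z of bung2 in the frame of tub between 0 and 0.085 m and x of bung3 in the frame of tub between -0.098 and 0.098 m and y of bung3 in the frame of tub between -0.093 and 0.093 m and z of bung3 in the frame of tub between 0 and 0.085 m and horizontal distance between tray and mat below 0.035 m and angle between tray's own z axis and vertical below 0.08 rad and z of tray in the frame of mat below 0.012 m and angle between the x axis of tray and the x axis of mat, either way round below 0.3 rad); the robot touches nothing.
It fails at once if the beaker is moved more than 3 cm or tipped over (distance of beaker from where it was at the start of the episode above 0.03 m or angle between beaker's own z axis and vertical above 0.4 rad).
It fails at once if the tube rack is moved more than 3 cm or tipped over (distance of tube_rack from where it was at the start of the episode above 0.03 m or angle between tube_rack's own z axis and vertical above 0.4 rad).
Of bottle0, bottle1, bottle2, bottle3, bottle4, bottle5 only 4 to 6 are there at a start; the rules pass over those that are not, and their reading is None.
At some moment in a run one of bottle0, bottle1, bottle2, bottle3, bottle4, bottle5 may be knocked a few centimetres aside while the robot is not near it.
It also fails if it takes over 210 s, if anything falls off the work surface, if the arm or the gripper's body presses on something with over 40 N, if the wrist force passes 120 N, or if a joint passes its speed limit or range.

## Working session

There is one attempt and no reset: what is moved stays moved. The work goes in short steps, Python scripts to look and compute and a tool call to move; the robot and the scene stay as the last step left them, time stands still between calls to the robot, and variables do not carry over. Pictures are saved under pics/ and viewed, and the job is handed in when it is done.

Besides the shell and the picture viewer there is one more tool, called after "Emit:" as a command line: name --argument value ..., lists and objects as JSON in quotes. drive_tool: Moves the arm, as the interface text tells. Shifts and turns lie within -1 to 1; 1 stands for 0.04 m of shift or 120 degrees of turn. Its arguments: {"type":"object","properties":{"increments":{"type":"array"},"hand":{"type":"number"},"squeeze":{"type":"number"}},"required":["increments"]}

```bash
mkdir -p pics; ls
cat > h.py <<'E'
import numpy as np,cv2
from cell import env
def snap(name,fn):
    c=env.read_camera(name); cv2.imwrite('pics/'+fn,cv2.cvtColor(c['frame'],cv2.COLOR_RGB2BGR)); return c
E
python3 - <<'E'
from h import *
o=env.get_obs()
for k,v in o.items(): print(k,np.round(v,3))
for n in ['side','top','wrist']:
    c=snap(n,n+'0.png'); print(n,c['fx'],c['fy'],c['cx'],c['cy'],np.round(c['R'],4).tolist(),np.round(c['t'],4), (-np.array(c['R']).T@c['t']).round(3))
E
```

```text
pics
time_s 0.0
qpos [-70.469  18.44   -4.016  83.174   1.295  78.54   -3.258]
joint_velocities [-0.088  0.174 -0.029 -0.105  0.006  0.018 -0.009]
effort [-2.0000e-03 -4.9129e+01 -4.0500e-01 -3.1253e+01 -6.4000e-02  4.3000e-02
  0.0000e+00]
tool_pos [0.209 0.615 0.221]
tool_rot [-177.083   89.891 -105.802]
force [-0.027  0.393 -1.078]
wrist_torque [ 0.032  0.02  -0.005]
grip_width 0.087
side 435.33046169898387 435.33046169898387 313.2476687027973 204.89516984045224 [[0.9787, -0.2051, 0.0126], [-0.135, -0.6878, -0.7133], [0.1549, 0.6964, -0.7008]] [-0.4873  0.1219  1.3522] [ 0.284 -0.958  1.041]
top 453.03802643965673 453.03802643965673 318.22418794636206 193.12395774227784 [[-0.027, -0.9996, -0.0061], [-0.9884, 0.0276, -0.1491], [0.1492, 0.002, -0.9888]] [0.011  0.5241 1.5043] [ 0.294 -0.006  1.566]
wrist 309.70691628693146 309.70691628693146 318.94796969876063 193.61827620789953 [[0.3216, 0.9469, -0.0007], [0.9171, -0.3113, 0.2492], [0.2357, -0.0808, -0.9685]] [-0.6495 -0.0301  0.3889] [0.145 0.637 0.384]
```

View pics/top0.png

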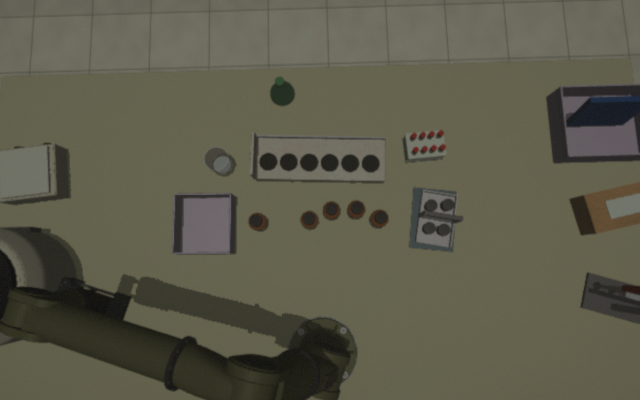

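View pics/side0.png

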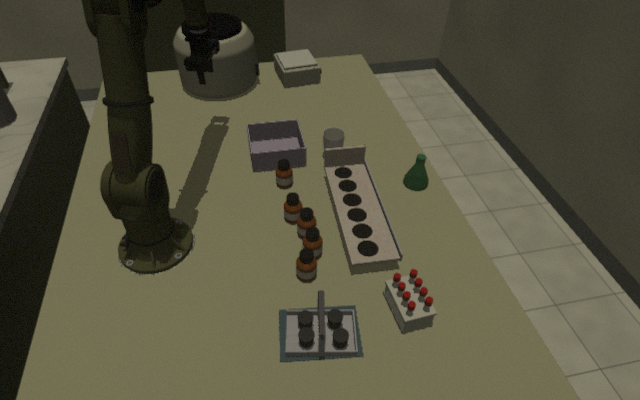

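View pics/wrist0.png

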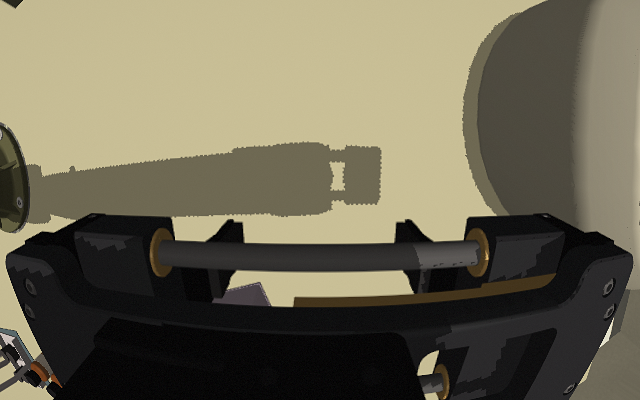

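Top view: five bottles (caps near (258,221), (310,219), (332,210), (356,209), (379,217)), tub at (204,223), tray/mat at (437,218), shelf discs (268..371,162), beaker at (222,165), rack at (425,145). I'll enlarge this for detail.

Run:
```python
import cv2
for n,(a,b,c,d) in {'topL':(170,120,330,240),'topR':(300,120,460,260)}.items():
    im=cv2.imread('pics/top0.png')[b:d,a:c]; im=cv2.convertScaleAbs(im,alpha=1.8)
    cv2.imwrite('pics/'+n+'.png',cv2.resize(im,None,fx=4.3,fy=4.3,interpolation=cv2.INTER_CUBIC))
im=cv2.imread('pics/side0.png')[110:370,230:450]; im=cv2.convertScaleAbs(im,alpha=1.8)
cv2.imwrite('pics/sideZ.png',cv2.resize(im,None,fx=2.3,fy=2.3,interpolation=cv2.INTER_CUBIC))
```

```text
(no output)
```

View pics/topL.png

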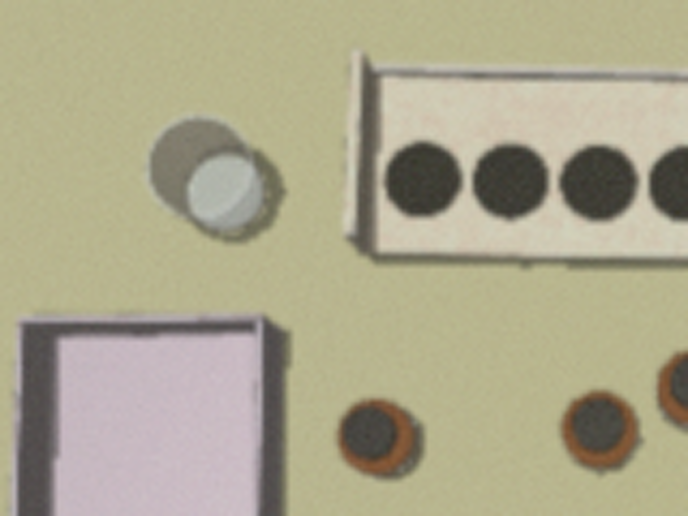

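View pics/topR.png

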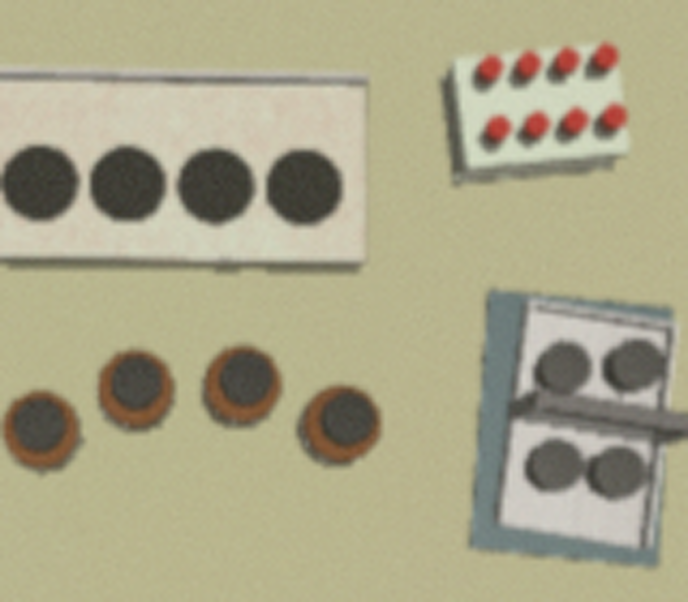

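View pics/sideZ.png

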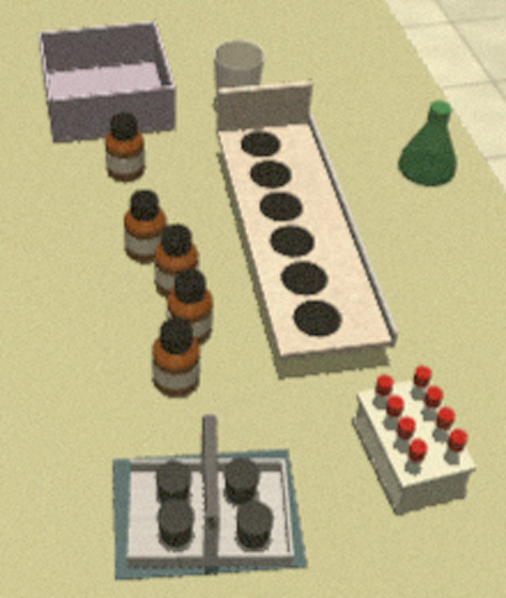

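```bash
cat >> h.py <<'E'
def unproj(c,uv,z):
    uv=np.atleast_2d(np.array(uv,float)); R=np.array(c['R']);t=np.array(c['t'])
    d=np.c_[(uv[:,0]-c['cx'])/c['fx'],(uv[:,1]-c['cy'])/c['fy'],np.ones(len(uv))]@R
    o=-R.T@t; s=(z-o[2])/d[:,2]; return o+s[:,None]*d
def proj(c,X):
    p=np.atleast_2d(X)@np.array(c['R']).T+np.array(c['t']); return np.c_[c['fx']*p[:,0]/p[:,2]+c['cx'],c['fy']*p[:,1]/p[:,2]+c['cy']]
def darkblobs(c,roi,amin=60,amax=600,th=None):
    f=c['frame'].astype(int); x0,y0,x1,y1=roi
    g=f.max(2)[y0:y1,x0:x1]
    sat=(f.max(2)-f.min(2))[y0:y1,x0:x1]
    m=((g<(th or 62))&(sat<25)).astype(np.uint8)
    n,l,s,ce=cv2.connectedComponentsWithStats(m)
    return [(ce[i][0]+x0,ce[i][1]+y0,s[i][4],s[i][2],s[i][3]) for i in range(1,n) if amin<=s[i][4]<=amax]
def scene(c):
    print('discs z.05'); 
    for b in darkblobs(c,(255,145,390,180)): print(np.round(b,1),unproj(c,b[:2],.05)[0].round(4))
    print('caps z.098 (bench) / .148')
    for b in darkblobs(c,(236,185,410,245),40): print(np.round(b,1),unproj(c,b[:2],.098)[0].round(4),unproj(c,b[:2],.148)[0].round(4))
E
python3 - <<'E'
from h import *
from scipy.spatial.transform import Rotation as Ro
c=snap('top','top1.png'); scene(c)
s=snap('side','side1.png')
for b in darkblobs(s,(265,150,330,290),20,600): print('side',np.round(b,1),unproj(s,b[:2],.085)[0].round(4))
print(Ro.from_euler('xyz',env.get_obs()['tool_rot'],degrees=True).as_matrix().round(3))
f=c['frame']
for p in [(257,221),(258,230),(310,219),(268,162),(437,200),(430,228),(417,235),(440,215)]: print(p,f[p[1],p[0]])
E
```

```text
discs z.05
[267.8 161.2 226.   17.   17. ] [0.6378 0.1661 0.05  ]
[288.1 161.7 224.   17.   17. ] [0.6343 0.0965 0.05  ]
[308.7 162.  227.   18.   17. ] [0.6309 0.0262 0.05  ]
[329.  162.3 227.   17.   17. ] [ 0.628  -0.0433  0.05  ]
[349.7 162.8 227.   18.   17. ] [ 0.6243 -0.1138  0.05  ]
[370.1 163.1 228.   17.   17. ] [ 0.6214 -0.1834  0.05  ]
caps z.098 (bench) / .148
[356.8 207.4 124.   13.   12. ] [ 0.4647 -0.1281  0.098 ] [ 0.4589 -0.1239  0.148 ]
[331.4 208.5 118.   12.   12. ] [ 0.4635 -0.0451  0.098 ] [ 0.4577 -0.0438  0.148 ]
[380.4 216.9 127.   14.   13. ] [ 0.4315 -0.2033  0.098 ] [ 0.4269 -0.1966  0.148 ]
[255.4 220.2 127.   14.   13. ] [0.4321 0.2029 0.098 ] [0.4274 0.1958 0.148 ]
[308.6 218.4 121.   12.   12. ] [0.4332 0.0299 0.098 ] [0.4284 0.0287 0.148 ]
side [326.8 158.   79.    7.   16. ] [0.5901 0.2131 0.085 ]
side [285.9 182.8  95.   16.   14. ] [0.4279 0.1108 0.085 ]
side [292.4 198.9 138.   12.   13. ] [0.4356 0.0311 0.085 ]
side [305.6 223.4 427.   36.   34. ] [ 0.4565 -0.0811  0.085 ]
side [299.7 234.8  24.    7.    9. ] [ 0.4307 -0.1227  0.085 ]
side [306.5 255.1 199.   16.   17. ] [ 0.4355 -0.201   0.085 ]
side [318.6 251.9  45.    7.   14. ] [ 0.4712 -0.1965  0.085 ]
side [306.5 275.4 136.   20.   16. ] [ 0.4219 -0.2693  0.085 ]
[[-0.    -0.947  0.321]
 [-0.001  0.321  0.947]
 [-1.    -0.    -0.001]]
(257, 221) [42 41 37]
(258, 230) [60 51 40]
(310, 219) [42 41 37]
(268, 162) [34 33 27]
(437, 200) [114 113 108]
(430, 228) [52 50 47]
(417, 235) [104 103  99]
(440, 215) [68 66 63]
```

Run:
```python
from h import *
c=snap('top','top2.png')
m=np.array([(490,290),(673,308),(658,567),(470,548)])/4.3+[300,120]
P=unproj(c,m,.003); print(P.round(3)); 
ctr=P.mean(0); xa=(P[0]+P[1]-P[2]-P[3])/2; print('mat',ctr.round(3),np.linalg.norm(xa),np.degrees(np.arctan2(xa[1],xa[0])))
t=unproj(c,np.array([(19,320),(263,318)])/4.3+[170,120],.085); print('tub back rim',t.round(3))
t=unproj(c,[(176,253.5),(231.5,253)],.085); print('tub front rim',t.round(3))
im=cv2.convertScaleAbs(cv2.cvtColor(c['frame'],cv2.COLOR_RGB2BGR)[180:260,395:475],alpha=1.8)
cv2.imwrite('pics/tray1.png',cv2.resize(im,None,fx=7.5,fy=7.5,interpolation=cv2.INTER_CUBIC))
s=snap('side','side2.png')
im=cv2.convertScaleAbs(cv2.cvtColor(s['frame'],cv2.COLOR_RGB2BGR)[285:365,270:370],alpha=1.8)
cv2.imwrite('pics/tray1s.png',cv2.resize(im,None,fx=7.,fy=7.,interpolation=cv2.INTER_CUBIC))
im=cv2.convertScaleAbs(cv2.cvtColor(c['frame'],cv2.COLOR_RGB2BGR)[185:265,165:245],alpha=1.8)
cv2.imwrite('pics/tub1.png',cv2.resize(im,None,fx=7.5,fy=7.5,interpolation=cv2.INTER_CUBIC))
```

```text
[[ 0.54  -0.338  0.003]
 [ 0.521 -0.485  0.003]
 [ 0.314 -0.458  0.003]
 [ 0.333 -0.31   0.003]]
mat [ 0.427 -0.398  0.003] 0.20922521476684106 -7.553622165935613
tub back rim [[0.526 0.472 0.085]
 [0.523 0.284 0.085]]
tub front rim [[0.332 0.463 0.085]
 [0.329 0.283 0.085]]
```

View pics/tray1.png

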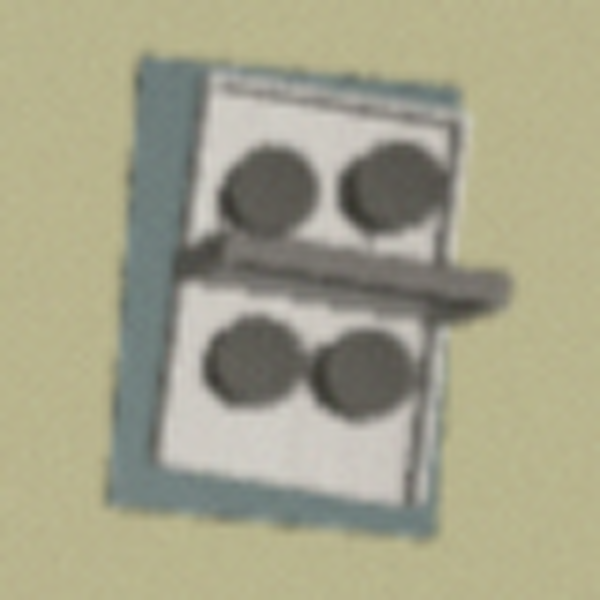

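View pics/tray1s.png

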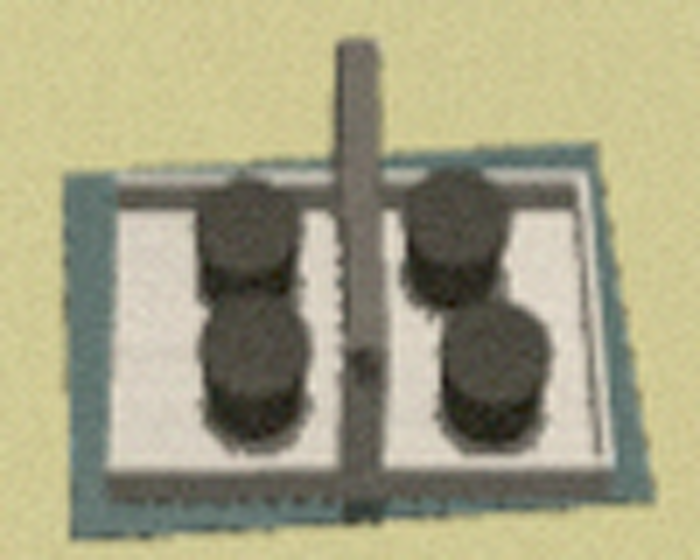

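View pics/tub1.png

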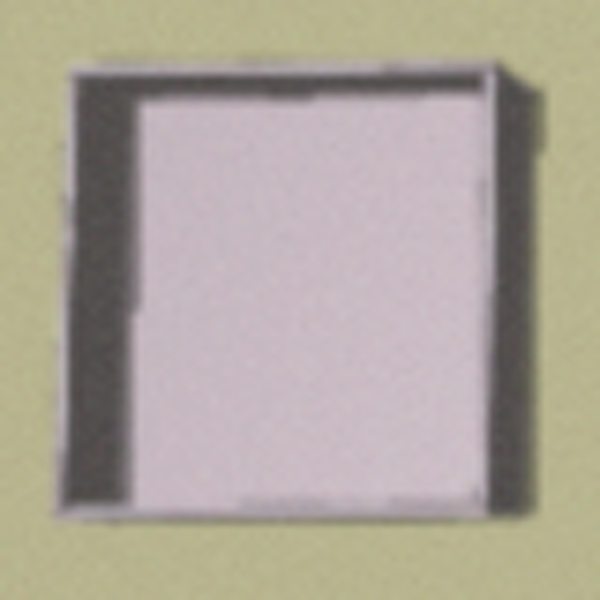

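Run:
```python
from h import *
c=env.read_camera('top');s=env.read_camera('side')
P=unproj(c,np.array([(222,250),(507,285)])/7.5+[395,180],.115);print(P.round(3),P.mean(0).round(3))
P=unproj(s,np.array([(358,45),(362,360)])/7+[270,285],.115);print(P.round(3),P.mean(0).round(3))
# tray floor corners (lip side) top view z .007
P=unproj(c,np.array([(158,462),(405,505)])/7.5+[395,180],.007);print(P.round(3),P.mean(0).round(3))
P=unproj(c,np.array([(207,70),(465,110)])/7.5+[395,180],.027);print(P.round(3),P.mean(0).round(3))
```

```text
[[ 0.438 -0.343  0.115]
 [ 0.419 -0.464  0.115]] [ 0.428 -0.404  0.115]
[[ 0.444 -0.347  0.115]
 [ 0.418 -0.468  0.115]] [ 0.431 -0.407  0.115]
[[ 0.352 -0.333  0.007]
 [ 0.33  -0.444  0.007]] [ 0.341 -0.389  0.007]
[[ 0.529 -0.362  0.027]
 [ 0.507 -0.479  0.027]] [ 0.518 -0.42   0.027]
```

```bash
cat >> h.py <<'E'
from scipy.spatial.transform import Rotation as Ro
def Rdown(yaw,tip=0):
    # tool z at heading yaw; tip>0: fingers swing towards +z-heading (lip of tray, at -heading side, goes down)
    a=np.radians(yaw); z=np.array([np.cos(a),np.sin(a),0]); x=np.array([0,0,-1.]); y=np.cross(z,x)
    Rr=np.c_[x,y,z]
    # world rotation about -left axis
    ax=np.array([-np.sin(a),np.cos(a),0])
    return Ro.from_rotvec(-np.radians(tip)*ax).as_matrix()@Rr
def plan(target,yaw,n,tip=0,pos=None,R=None):
    o=env.get_obs()
    if pos is None: pos=np.array(o['tool_pos'])
    if R is None: R=Ro.from_euler('xyz',o['tool_rot'],degrees=True).as_matrix()
    Rt=Rdown(yaw,tip); w=Ro.from_matrix(R.T@Rt).as_rotvec(); d=(np.array(target)-pos)/n
    rows=[];Rc=R
    for i in range(n):
        s=Rc.T@d/.04; tw=np.degrees(w)/n/120
        rows.append([np.round(s,2).tolist(),np.round(tw,3).tolist()])
        Rc=Rc@Ro.from_rotvec(w/n).as_matrix()
    print('n',n,'deg/row %.2f'%np.degrees(np.linalg.norm(w)/n),'mm/row %.1f'%(1e3*np.linalg.norm(d)))
    print(str(rows).replace(' ',''))
    return np.array(target),Rt
def st():
    o=env.get_obs(); R=Ro.from_euler('xyz',o['tool_rot'],degrees=True).as_matrix()
    print('t',round(o['time_s'],2),'pos',np.round(o['tool_pos'],4),'x',R[:,0].round(3),'zyaw %.1f'%np.degrees(np.arctan2(R[1,2],R[0,2])),'q',np.round(o['qpos'],1),'F',np.round(o['force'],1),'w',round(o['grip_width'],4))
E
python3 - <<'E'
from h import *
p,R=plan([.433,.203,.19],-2.7,10)
plan([.433,.203,.068],-2.7,4,pos=p,R=R)
E
```

```text
n 10 deg/row 7.40 mm/row 47.1
[[[0.08,-0.86,-0.8],[0.062,-0.0,0.0]],[[0.08,-0.96,-0.68],[0.062,-0.0,0.0]],[[0.08,-1.04,-0.55],[0.062,-0.0,0.0]],[[0.08,-1.1,-0.41],[0.062,-0.0,0.0]],[[0.08,-1.14,-0.27],[0.062,-0.0,0.0]],[[0.08,-1.17,-0.12],[0.062,-0.0,0.0]],[[0.08,-1.17,0.03],[0.062,-0.0,0.0]],[[0.08,-1.16,0.18],[0.062,-0.0,0.0]],[[0.08,-1.13,0.33],[0.062,-0.0,0.0]],[[0.08,-1.07,0.47],[0.062,-0.0,0.0]]]
n 4 deg/row 0.00 mm/row 30.5
[[[0.76,0.0,0.0],[0.0,0.0,0.0]],[[0.76,0.0,0.0],[0.0,0.0,0.0]],[[0.76,0.0,0.0],[0.0,0.0,0.0]],[[0.76,0.0,0.0],[0.0,0.0,0.0]]]
```

Run:
```python
from h import *
plan([.433,.203,.19],-2.7,14)
```

```text
n 14 deg/row 5.28 mm/row 33.6
[[[0.06,-0.62,-0.57],[0.044,-0.0,0.0]],[[0.06,-0.67,-0.51],[0.044,-0.0,0.0]],[[0.06,-0.71,-0.45],[0.044,-0.0,0.0]],[[0.06,-0.75,-0.38],[0.044,-0.0,0.0]],[[0.06,-0.78,-0.31],[0.044,-0.0,0.0]],[[0.06,-0.8,-0.24],[0.044,-0.0,0.0]],[[0.06,-0.82,-0.16],[0.044,-0.0,0.0]],[[0.06,-0.83,-0.08],[0.044,-0.0,0.0]],[[0.06,-0.84,-0.01],[0.044,-0.0,0.0]],[[0.06,-0.84,0.07],[0.044,-0.0,0.0]],[[0.06,-0.83,0.15],[0.044,-0.0,0.0]],[[0.06,-0.81,0.22],[0.044,-0.0,0.0]],[[0.06,-0.78,0.3],[0.044,-0.0,0.0]],[[0.06,-0.75,0.37],[0.044,-0.0,0.0]]]
```

Emit:
drive_tool --increments '[[[0.06, -0.62, -0.57], [0.044, 0, 0]], [[0.06, -0.67, -0.51], [0.044, 0, 0]], [[0.06, -0.71, -0.45], [0.044, 0, 0]], [[0.06, -0.75, -0.38], [0.044, 0, 0]], [[0.06, -0.78, -0.31], [0.044, 0, 0]], [[0.06, -0.8, -0.24], [0.044, 0, 0]], [[0.06, -0.82, -0.16], [0.044, 0, 0]], [[0.06, -0.83, -0.08], [0.044, 0, 0]], [[0.06, -0.84, 0], [0.044, 0, 0]], [[0.06, -0.84, 0.07], [0.044, 0, 0]]]' --hand 0.6 --squeeze 30

```text
time_s: 1.45
tool_pos: [0.3699, 0.3197, 0.1988]
tool_rot: [34.9, 89.9, 53.1]
force: [-0.4, 0.0, 0.5]
grip_width: 0.0698
```

Emit:
drive_tool --increments '[[[0.06, -0.83, 0.15], [0.044, 0, 0]], [[0.06, -0.81, 0.22], [0.044, 0, 0]], [[0.06, -0.78, 0.3], [0.044, 0, 0]], [[0.06, -0.75, 0.37], [0.044, 0, 0]], [[0, 0, 0], [0, 0, 0]], [[0, 0, 0], [0, 0, 0]]]'

```text
time_s: 2.05
tool_pos: [0.4341, 0.2029, 0.1892]
tool_rot: [84.4, 90.0, 81.7]
force: [-0.4, 0.5, 0.5]
grip_width: 0.0697
```

Run:
```python
from h import *
st()
c=snap('top','top3.png'); scene(c); snap('wrist','wrist1.png')
plan([.433,.203,.068],-2.7,4)
```

```text
t 2.05 pos [0.4341 0.2029 0.1892] x [ 0.     0.001 -1.   ] zyaw -2.7 q [-47.2  -1.9  18.7 109.9   0.6  71.9 -31.4] F [-0.4  0.5  0.5] w 0.0697
discs z.05
[267.8 161.2 225.   17.   17. ] [0.6377 0.1661 0.05  ]
[288.1 161.6 223.   17.   17. ] [0.6343 0.0967 0.05  ]
[308.7 162.1 226.   18.   17. ] [0.6308 0.0262 0.05  ]
[329.1 162.3 225.   17.   17. ] [ 0.6279 -0.0433  0.05  ]
[349.7 162.7 222.   17.   17. ] [ 0.6245 -0.1137  0.05  ]
[370.1 163.1 227.   17.   17. ] [ 0.6213 -0.1834  0.05  ]
caps z.098 (bench) / .148
[356.8 207.5 122.   13.   12. ] [ 0.4646 -0.128   0.098 ] [ 0.4588 -0.1238  0.148 ]
[331.4 208.5 117.   12.   12. ] [ 0.4633 -0.045   0.098 ] [ 0.4576 -0.0437  0.148 ]
[380.3 216.9 126.   13.   13. ] [ 0.4315 -0.2031  0.098 ] [ 0.4268 -0.1964  0.148 ]
[308.6 218.4 119.   12.   12. ] [0.4332 0.03   0.098 ] [0.4285 0.0287 0.148 ]
n 4 deg/row 0.05 mm/row 30.3
[[[0.76,-0.01,-0.0],[0.0,-0.0,-0.0]],[[0.76,-0.01,-0.0],[0.0,-0.0,-0.0]],[[0.76,-0.01,-0.0],[0.0,-0.0,-0.0]],[[0.76,-0.01,-0.0],[0.0,-0.0,-0.0]]]
```

View pics/wrist1.png

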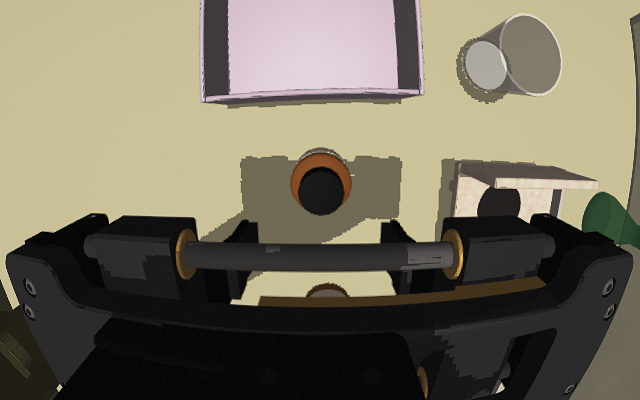

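Wrist view: bottle cap at (321,190), centred between the fingers in the jaw direction. Descending and gripping.

Emit:
drive_tool --increments '[[[0.76, 0, 0], [0, 0, 0]], [[0.76, 0, 0], [0, 0, 0]], [[0.76, 0, 0], [0, 0, 0]], [[0.74, 0, 0], [0, 0, 0]], [[0, 0, 0], [0, 0, 0]], [[0, 0, 0], [0, 0, 0]]]'

```text
time_s: 2.75
tool_pos: [0.4335, 0.2041, 0.0685]
tool_rot: [-146.6, 90.0, -149.1]
force: [0.5, 0.1, 1.4]
grip_width: 0.0695
```

Emit:
drive_tool --increments '[[[0, 0, 0], [0, 0, 0]], [[0, 0, 0], [0, 0, 0]], [[0, 0, 0], [0, 0, 0]], [[0, 0, 0], [0, 0, 0]], [[0, 0, 0], [0, 0, 0]]]' --hand -1

```text
time_s: 3.25
tool_pos: [0.4344, 0.2033, 0.0687]
tool_rot: [31.5, 89.9, 28.9]
force: [0.5, -0.1, 1.4]
grip_width: 0.039
```

Run:
```python
from h import *
st()
snap('wrist','wrist2.png')
p,R=plan([.433,.203,.2],-2.7,4)
p,R=plan([.638,.166,.2],-2.7,7,pos=p,R=R)
```

```text
t 3.25 pos [0.4344 0.2033 0.0687] x [ 0.001  0.001 -1.   ] zyaw -2.6 q [-46.6   5.5  19.2 117.6  -2.2  57.1 -28.9] F [ 0.5 -0.1  1.4] w 0.039
n 4 deg/row 0.02 mm/row 32.8
[[[-0.82,-0.0,-0.01],[0.0,0.0,-0.0]],[[-0.82,-0.0,-0.01],[0.0,0.0,-0.0]],[[-0.82,-0.0,-0.01],[0.0,0.0,-0.0]],[[-0.82,-0.0,-0.01],[0.0,0.0,-0.0]]]
n 7 deg/row 0.00 mm/row 29.8
[[[0.0,-0.1,0.74],[0.0,0.0,0.0]],[[0.0,-0.1,0.74],[0.0,0.0,0.0]],[[0.0,-0.1,0.74],[0.0,0.0,0.0]],[[0.0,-0.1,0.74],[0.0,0.0,0.0]],[[0.0,-0.1,0.74],[0.0,0.0,0.0]],[[0.0,-0.1,0.74],[0.0,0.0,0.0]],[[0.0,-0.1,0.74],[0.0,0.0,0.0]]]
```

View pics/wrist2.png

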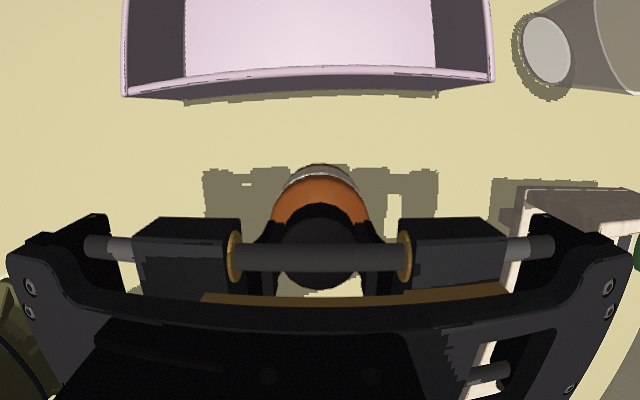

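Emit:
drive_tool --increments '[[[-0.82, 0, 0], [0, 0, 0]], [[-0.82, 0, 0], [0, 0, 0]], [[-0.82, 0, 0], [0, 0, 0]], [[-0.82, 0, 0], [0, 0, 0]], [[0, -0.1, 0.74], [0, 0, 0]], [[0, -0.1, 0.74], [0, 0, 0]], [[0, -0.1, 0.74], [0, 0, 0]], [[0, -0.1, 0.74], [0, 0, 0]], [[0, -0.1, 0.74], [0, 0, 0]], [[0, -0.1, 0.74], [0, 0, 0]]]'

```text
time_s: 4.3
tool_pos: [0.6107, 0.1708, 0.1985]
tool_rot: [-159.7, 89.9, -162.3]
force: [0.5, -1.1, -2.0]
grip_width: 0.0397
```

Emit:
drive_tool --increments '[[[0, -0.1, 0.72], [0, 0, 0]], [[0, 0, 0], [0, 0, 0]], [[0, 0, 0], [0, 0, 0]]]'

```text
time_s: 4.6
tool_pos: [0.6382, 0.1652, 0.198]
tool_rot: [-153.0, 89.8, -155.7]
force: [-0.9, 0.9, -2.4]
grip_width: 0.0394
```

Run:
```python
from h import *
st()
snap('wrist','wrist3.png')
plan([.6377,.166,.121],-2.7,5)
```

```text
t 4.6 pos [0.6382 0.1652 0.198 ] x [-0.003 -0.001 -1.   ] zyaw -2.7 q [-36.3  21.3  25.5  84.4  -9.2  76.6 -12.9] F [-0.9  0.9 -2.4] w 0.0394
n 5 deg/row 0.03 mm/row 15.5
[[[0.39,0.0,0.0],[0.0,-0.0,0.0]],[[0.39,0.0,0.0],[0.0,-0.0,0.0]],[[0.39,0.0,0.0],[0.0,-0.0,0.0]],[[0.39,0.0,0.0],[0.0,-0.0,0.0]],[[0.39,0.0,-0.0],[0.0,-0.0,0.0]]]
```

View pics/wrist3.png

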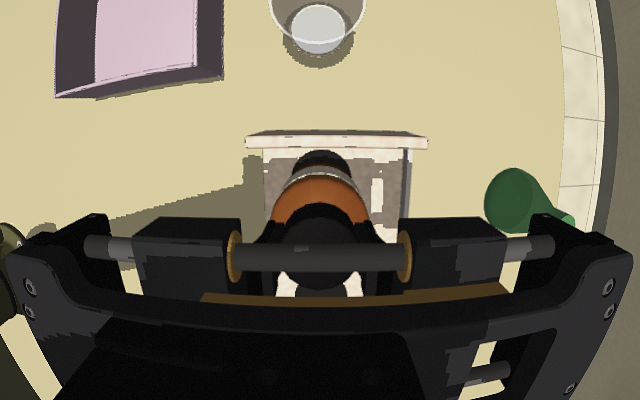

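Emit:
drive_tool --increments '[[[0.5, 0, 0], [0, 0, 0]], [[0.5, 0, 0], [0, 0, 0]], [[0.4, 0, 0], [0, 0, 0]], [[0.3, 0, 0], [0, 0, 0]], [[0.15, 0, 0], [0, 0, 0]], [[0.1, 0, 0], [0, 0, 0]], [[0, 0, 0], [0, 0, 0]], [[0, 0, 0], [0, 0, 0]]]'

```text
time_s: 5.45
tool_pos: [0.6392, 0.1658, 0.1221]
tool_rot: [21.5, 89.9, 18.9]
force: [-0.5, -0.3, -1.2]
grip_width: 0.0392
```

Run:
```python
from h import *
st()
```

```text
t 5.45 pos [0.6392 0.1658 0.1221] x [ 0.001  0.    -1.   ] zyaw -2.6 q [-35.9  24.2  24.7  89.5 -10.6  68.5 -11.8] F [-0.5 -0.3 -1.2] w 0.0392
```

Emit:
drive_tool --increments '[[[0.04, 0, -0.03], [0, 0, 0]], [[0.03, 0, 0], [0, 0, 0]], [[0, 0, 0], [0, 0, 0]], [[0, 0, 0], [0, 0, 0]]]'

```text
time_s: 5.85
tool_pos: [0.6377, 0.1658, 0.1188]
tool_rot: [31.0, 90.0, 28.4]
force: [-0.4, 0.2, -1.3]
grip_width: 0.0392
```

Emit:
drive_tool --increments '[[[0.03, 0, 0], [0, 0, 0]], [[0, 0, 0], [0, 0, 0]], [[0, 0, 0], [0, 0, 0]]]'

```text
time_s: 6.15
tool_pos: [0.6379, 0.1659, 0.1186]
tool_rot: [39.5, 89.9, 36.9]
force: [-1.2, -0.4, 6.0]
grip_width: 0.0394
```

Contact (6 N). Release, lift, and plan the next.

Emit:
drive_tool --increments '[[[0, 0, 0], [0, 0, 0]], [[0, 0, 0], [0, 0, 0]], [[0, 0, 0], [0, 0, 0]], [[0, 0, 0], [0, 0, 0]], [[-0.4, 0, 0], [0, 0, 0]], [[-0.6, 0, 0], [0, 0, 0]], [[-0.6, 0, 0], [0, 0, 0]]]' --hand 0.6

```text
time_s: 6.85
tool_pos: [0.6376, 0.1657, 0.183]
tool_rot: [-5.0, 90.0, -7.6]
force: [0.4, 1.0, 0.9]
grip_width: 0.0694
```

Run:
```python
from h import *
st()
c=snap('top','top4.png')
snap('wrist','wrist4.png')
p,R=plan([.4335,.03,.185],-2.7,7)
```

```text
t 6.85 pos [0.6376 0.1657 0.183 ] x [ 0. -0. -1.] zyaw -2.6 q [-36.4  21.6  25.4  85.7  -9.4  74.8 -12.7] F [0.4 1.  0.9] w 0.0694
n 7 deg/row 0.07 mm/row 35.4
[[[-0.0,-0.52,-0.72],[0.0,0.001,-0.0]],[[0.0,-0.52,-0.71],[0.0,0.001,-0.0]],[[0.0,-0.52,-0.71],[0.0,0.001,-0.0]],[[0.0,-0.52,-0.71],[0.0,0.001,-0.0]],[[0.0,-0.52,-0.71],[0.0,0.001,-0.0]],[[0.0,-0.52,-0.71],[0.0,0.001,-0.0]],[[0.01,-0.52,-0.71],[0.0,0.001,-0.0]]]
```

View pics/wrist4.png

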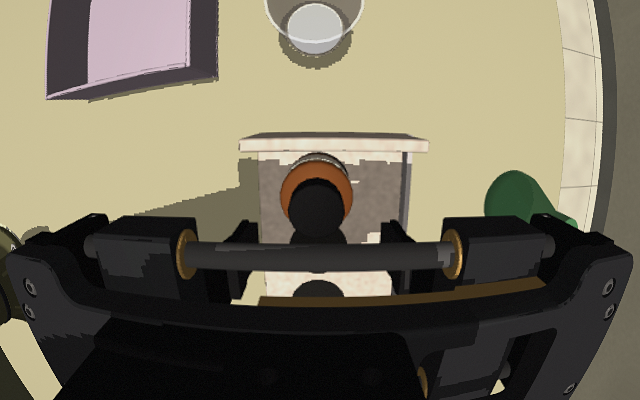

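Bottle stands upright by the end stop (cap (317,205)). Next bottle.

Emit:
drive_tool --increments '[[[0, -0.52, -0.71], [0, 0, 0]], [[0, -0.52, -0.71], [0, 0, 0]], [[0, -0.52, -0.71], [0, 0, 0]], [[0, -0.52, -0.71], [0, 0, 0]], [[0, -0.52, -0.71], [0, 0, 0]], [[0, -0.52, -0.71], [0, 0, 0]], [[0, -0.52, -0.71], [0, 0, 0]], [[0, 0, 0], [0, 0, 0]], [[0, 0, 0], [0, 0, 0]]]'

```text
time_s: 7.85
tool_pos: [0.4322, 0.0295, 0.1819]
tool_rot: [52.3, 89.9, 49.6]
force: [0.2, 0.5, 0.8]
grip_width: 0.0696
```

Run:
```python
from h import *
st()
c=snap('top','top5.png'); scene(c)
snap('wrist','wrist5.png')
p,R=plan([.4335,.03,.068],-2.7,4)
```

```text
t 7.85 pos [0.4322 0.0295 0.1819] x [ 0.002  0.002 -1.   ] zyaw -2.7 q [-36.9  -8.9  27.2 116.1   4.2  71.7 -13.9] F [0.2 0.5 0.8] w 0.0696
discs z.05
[261.7 157.2 192.   17.   35. ] [0.6523 0.1867 0.05  ]
[288.1 161.6 226.   17.   17. ] [0.6344 0.0966 0.05  ]
[308.7 162.  228.   18.   17. ] [0.631  0.0263 0.05  ]
[329.1 162.4 228.   17.   17. ] [ 0.6278 -0.0433  0.05  ]
[349.7 162.8 224.   17.   17. ] [ 0.6245 -0.1137  0.05  ]
[370.1 163.1 228.   17.   17. ] [ 0.6214 -0.1834  0.05  ]
[270.9 165.4  60.   15.   12. ] [0.623  0.1557 0.05  ]
caps z.098 (bench) / .148
[356.9 207.5 123.   13.   12. ] [ 0.4646 -0.1281  0.098 ] [ 0.4587 -0.124   0.148 ]
[380.4 216.9 127.   14.   13. ] [ 0.4315 -0.2033  0.098 ] [ 0.4268 -0.1966  0.148 ]
n 4 deg/row 0.03 mm/row 28.4
[[[0.71,-0.0,0.0],[0.0,0.0,-0.0]],[[0.71,-0.0,0.0],[0.0,0.0,-0.0]],[[0.71,-0.0,0.0],[0.0,0.0,-0.0]],[[0.71,-0.0,0.0],[0.0,0.0,-0.0]]]
```

View pics/top5.png

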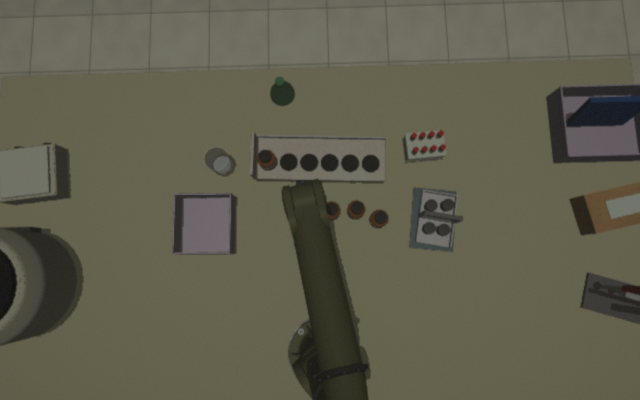

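View pics/wrist5.png

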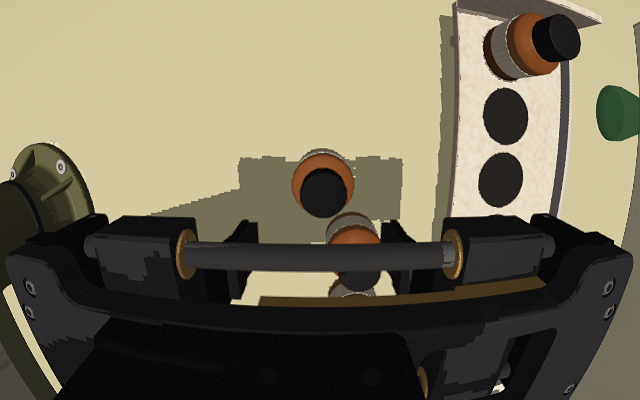

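Bottle one is on disc 0 (cap (266,157) top view); the next cap sits at (324,193) in the wrist view, as expected.

Emit:
drive_tool --increments '[[[0.7, 0, 0.02], [0, 0, 0]], [[0.7, 0, 0.02], [0, 0, 0]], [[0.7, 0, 0], [0, 0, 0]], [[0.72, 0, 0], [0, 0, 0]], [[0, 0, 0], [0, 0, 0]], [[0, 0, 0], [0, 0, 0]]]'

```text
time_s: 8.55
tool_pos: [0.4343, 0.0295, 0.0687]
tool_rot: [-121.7, 89.9, -124.3]
force: [0.3, 0.2, 0.4]
grip_width: 0.0696
```

Emit:
drive_tool --increments '[[[0, 0, 0], [0, 0, 0]], [[0, 0, 0], [0, 0, 0]], [[0, 0, 0], [0, 0, 0]], [[0, 0, 0], [0, 0, 0]], [[0, 0, 0], [0, 0, 0]]]' --hand -1

```text
time_s: 9.05
tool_pos: [0.4347, 0.0295, 0.0692]
tool_rot: [17.7, 89.9, 15.0]
force: [0.9, -0.4, 0.2]
grip_width: 0.0393
```

Run:
```python
from h import *
st()
x,y,z=env.get_obs()['tool_pos']
p,R=plan([x,y,.2],-2.7,4)
p,R=plan([.6343,.0966,.2],-2.7,6,pos=p,R=R)
```

```text
t 9.05 pos [0.4347 0.0295 0.0692] x [ 0.002  0.001 -1.   ] zyaw -2.6 q [-36.6  -0.5  29.3 123.5   0.3  56.9 -10. ] F [ 0.9 -0.4  0.2] w 0.0393
n 4 deg/row 0.04 mm/row 32.7
[[[-0.82,0.0,0.0],[0.0,0.0,-0.0]],[[-0.82,0.0,0.0],[0.0,0.0,-0.0]],[[-0.82,0.0,0.0],[0.0,0.0,-0.0]],[[-0.82,0.0,0.0],[0.0,0.0,-0.0]]]
n 6 deg/row 0.00 mm/row 35.1
[[[0.0,0.32,0.82],[0.0,0.0,0.0]],[[0.0,0.32,0.82],[0.0,0.0,0.0]],[[0.0,0.32,0.82],[0.0,0.0,0.0]],[[0.0,0.32,0.82],[0.0,0.0,0.0]],[[0.0,0.32,0.82],[0.0,0.0,0.0]],[[0.0,0.32,0.82],[0.0,0.0,0.0]]]
```

Emit:
drive_tool --increments '[[[-0.82, 0, 0], [0, 0, 0]], [[-0.82, 0, 0], [0, 0, 0]], [[-0.82, 0, 0], [0, 0, 0]], [[-0.82, 0, 0], [0, 0, 0]], [[0, 0.32, 0.82], [0, 0, 0]], [[0, 0.32, 0.82], [0, 0, 0]], [[0, 0.32, 0.82], [0, 0, 0]], [[0, 0.32, 0.82], [0, 0, 0]], [[0, 0.32, 0.82], [0, 0, 0]], [[0, 0.32, 0.82], [0, 0, 0]]]'

```text
time_s: 10.05
tool_pos: [0.6345, 0.0977, 0.1986]
tool_rot: [-167.3, 89.9, -169.9]
force: [0.7, -0.6, -1.3]
grip_width: 0.0393
```

Emit:
drive_tool --increments '[[[0, 0, 0], [0, 0, 0]], [[0, 0, 0], [0, 0, 0]], [[0.5, 0, 0], [0, 0, 0]], [[0.5, 0, 0], [0, 0, 0]], [[0.4, 0, 0], [0, 0, 0]], [[0.3, 0, 0], [0, 0, 0]], [[0.15, 0, 0], [0, 0, 0]], [[0, 0, 0], [0, 0, 0]], [[0, 0, 0], [0, 0, 0]]]'

```text
time_s: 10.95
tool_pos: [0.6344, 0.097, 0.1265]
tool_rot: [16.4, 89.9, 13.8]
force: [1.0, 0.6, -3.1]
grip_width: 0.0394
```

Run:
```python
from h import *
st()
p,R=plan([.6343,.0966,.1185],-2.7,2)
```

```text
t 10.95 pos [0.6344 0.097  0.1265] x [ 0.001  0.    -1.   ] zyaw -2.6 q [-34.1  22.4  29.2  92.2 -11.5  68.3  -5.1] F [ 1.   0.6 -3.1] w 0.0394
n 2 deg/row 0.04 mm/row 4.0
[[[0.1,-0.01,-0.0],[0.0,0.0,-0.0]],[[0.1,-0.01,-0.0],[0.0,0.0,-0.0]]]
```

Emit:
drive_tool --increments '[[[0.08, 0, 0], [0, 0, 0]], [[0.06, 0, 0], [0, 0, 0]], [[0.03, 0, 0], [0, 0, 0]], [[0.02, 0, 0], [0, 0, 0]], [[0, 0, 0], [0, 0, 0]], [[0, 0, 0], [0, 0, 0]]]'

```text
time_s: 11.55
tool_pos: [0.6343, 0.0971, 0.1191]
tool_rot: [31.9, 89.9, 29.2]
force: [-1.0, -0.3, 4.8]
grip_width: 0.0395
```

Contact; release, lift, go to the next bottle (0.4635,-0.045).

Emit:
drive_tool --increments '[[[0, 0, 0], [0, 0, 0]], [[0, 0, 0], [0, 0, 0]], [[0, 0, 0], [0, 0, 0]], [[0, 0, 0], [0, 0, 0]], [[-0.4, 0, 0], [0, 0, 0]], [[-0.6, 0, 0], [0, 0, 0]], [[-0.6, 0, 0], [0, 0, 0]]]' --hand 0.6

```text
time_s: 12.25
tool_pos: [0.634, 0.0969, 0.1838]
tool_rot: [-12.1, 90.0, -14.7]
force: [1.1, -0.1, -1.0]
grip_width: 0.0693
```

Run:
```python
from h import *
st()
p,R=plan([.464,-.0455,.185],-2.7,6)
```

```text
t 12.25 pos [0.634  0.0969 0.1838] x [ 0. -0. -1.] zyaw -2.7 q [-34.7  19.9  29.9  88.5 -10.1  74.3  -6.1] F [ 1.1 -0.1 -1. ] w 0.0693
n 6 deg/row 0.01 mm/row 37.0
[[[-0.01,-0.63,-0.68],[0.0,0.0,0.0]],[[-0.01,-0.63,-0.68],[0.0,0.0,0.0]],[[-0.01,-0.63,-0.68],[0.0,0.0,0.0]],[[-0.01,-0.63,-0.68],[0.0,0.0,0.0]],[[-0.0,-0.63,-0.68],[0.0,0.0,0.0]],[[-0.0,-0.63,-0.68],[0.0,0.0,0.0]]]
```

Emit:
drive_tool --increments '[[[0, -0.63, -0.68], [0, 0, 0]], [[0, -0.63, -0.68], [0, 0, 0]], [[0, -0.63, -0.68], [0, 0, 0]], [[0, -0.63, -0.68], [0, 0, 0]], [[0, -0.63, -0.68], [0, 0, 0]], [[0, -0.63, -0.68], [0, 0, 0]], [[0, 0, 0], [0, 0, 0]], [[0, 0, 0], [0, 0, 0]]]'

```text
time_s: 13.05
tool_pos: [0.4644, -0.0467, 0.1835]
tool_rot: [38.6, 89.8, 35.9]
force: [0.3, -0.0, -0.3]
grip_width: 0.0694
```

Run:
```python
from h import *
st()
snap('top','top6.png')
snap('wrist','wrist6.png')
p,R=plan([.464,-.0455,.0682],-2.7,4)
```

```text
t 13.05 pos [ 0.4644 -0.0467  0.1835] x [ 0.003  0.002 -1.   ] zyaw -2.7 q [-32.8  -4.6  34.1 112.3   2.6  71.3  -2.3] F [ 0.3 -0.  -0.3] w 0.0694
n 4 deg/row 0.04 mm/row 28.7
[[[0.72,0.0,-0.01],[0.0,0.0,-0.0]],[[0.72,0.0,-0.01],[0.0,0.0,-0.0]],[[0.72,0.0,-0.01],[0.0,0.0,-0.0]],[[0.72,0.0,-0.01],[0.0,0.0,-0.0]]]
```

View pics/wrist6.png

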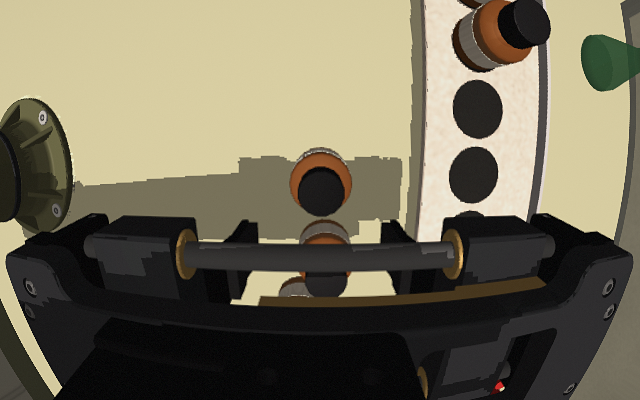

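View pics/top6.png

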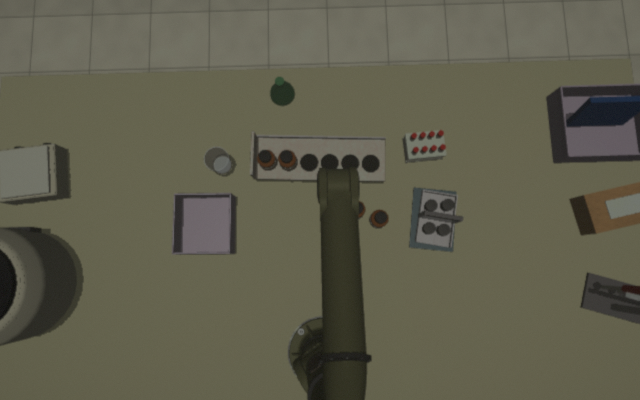

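Two bottles on discs 0 and 1; the third cap at (321,192) in the wrist view, centred.

Emit:
drive_tool --increments '[[[0.72, 0.02, 0], [0, 0, 0]], [[0.72, 0, 0], [0, 0, 0]], [[0.72, 0, 0], [0, 0, 0]], [[0.71, 0, 0], [0, 0, 0]], [[0, 0, 0], [0, 0, 0]], [[0, 0, 0], [0, 0, 0]]]'

```text
time_s: 13.75
tool_pos: [0.4645, -0.0453, 0.0676]
tool_rot: [-122.2, 89.9, -124.8]
force: [-0.0, 0.1, -0.0]
grip_width: 0.0694
```

Emit:
drive_tool --increments '[[[0, 0, 0], [0, 0, 0]], [[0, 0, 0], [0, 0, 0]], [[0, 0, 0], [0, 0, 0]], [[0, 0, 0], [0, 0, 0]], [[0, 0, 0], [0, 0, 0]]]' --hand -1

```text
time_s: 14.25
tool_pos: [0.465, -0.0456, 0.068]
tool_rot: [11.3, 89.9, 8.6]
force: [1.2, 0.0, 0.7]
grip_width: 0.0393
```

Run:
```python
from h import *
st()
x,y,z=env.get_obs()['tool_pos']
p,R=plan([x,y,.2],-2.7,4)
p,R=plan([.631,.0264,.2],-2.7,5,pos=p,R=R)
```

```text
t 14.25 pos [ 0.465  -0.0456  0.068 ] x [ 0.002  0.    -1.   ] zyaw -2.6 q [-31.8   4.1  35.6 119.8  -2.9  56.8   2.6] F [1.2 0.  0.7] w 0.0393
n 4 deg/row 0.04 mm/row 33.0
[[[-0.82,0.0,0.0],[0.0,0.0,-0.0]],[[-0.82,0.0,0.0],[0.0,0.0,-0.0]],[[-0.82,0.0,0.0],[0.0,0.0,-0.0]],[[-0.82,0.0,0.0],[0.0,0.0,-0.0]]]
n 5 deg/row 0.00 mm/row 36.2
[[[0.0,0.4,0.81],[0.0,0.0,0.0]],[[0.0,0.4,0.81],[0.0,0.0,0.0]],[[0.0,0.4,0.81],[0.0,0.0,0.0]],[[0.0,0.4,0.81],[0.0,0.0,0.0]],[[0.0,0.4,0.81],[0.0,0.0,0.0]]]
```

Emit:
drive_tool --increments '[[[-0.82, 0, 0], [0, 0, 0]], [[-0.82, 0, 0], [0, 0, 0]], [[-0.82, 0, 0], [0, 0, 0]], [[-0.82, 0, 0], [0, 0, 0]], [[0, 0.4, 0.81], [0, 0, 0]], [[0, 0.4, 0.81], [0, 0, 0]], [[0, 0.4, 0.81], [0, 0, 0]], [[0, 0.4, 0.81], [0, 0, 0]], [[0, 0.4, 0.81], [0, 0, 0]], [[0, 0, 0], [0, 0, 0]]]'

```text
time_s: 15.25
tool_pos: [0.6319, 0.0308, 0.1958]
tool_rot: [-149.0, 89.9, -151.4]
force: [0.1, 0.7, -3.2]
grip_width: 0.0392
```

Emit:
drive_tool --increments '[[[0, 0, 0], [0, 0, 0]], [[0.5, 0, 0], [0, 0, 0]], [[0.5, 0, 0], [0, 0, 0]], [[0.4, 0, 0], [0, 0, 0]], [[0.3, 0, 0], [0, 0, 0]], [[0.15, 0, 0], [0, 0, 0]], [[0, 0, 0], [0, 0, 0]], [[0, 0, 0], [0, 0, 0]]]'

```text
time_s: 16.05
tool_pos: [0.63, 0.0267, 0.1253]
tool_rot: [11.9, 89.9, 9.2]
force: [-0.2, 1.4, -2.4]
grip_width: 0.0394
```

Run:
```python
from h import *
st()
p,R=plan([.631,.0264,.1178],-2.7,2)
```

```text
t 16.05 pos [0.63   0.0267 0.1253] x [ 0.001  0.    -1.   ] zyaw -2.7 q [-31.5  21.7  33.4  94.1 -12.7  67.9   2.1] F [-0.2  1.4 -2.4] w 0.0394
n 2 deg/row 0.04 mm/row 3.8
[[[0.09,-0.0,0.01],[0.0,0.0,-0.0]],[[0.09,-0.0,0.01],[0.0,0.0,-0.0]]]
```

Emit:
drive_tool --increments '[[[0.08, 0, 0.02], [0, 0, 0]], [[0.06, 0, 0], [0, 0, 0]], [[0.03, 0, 0], [0, 0, 0]], [[0.02, 0, 0], [0, 0, 0]], [[0, 0, 0], [0, 0, 0]], [[0, 0, 0], [0, 0, 0]]]'

```text
time_s: 16.65
tool_pos: [0.6307, 0.0267, 0.1179]
tool_rot: [25.8, 89.9, 23.1]
force: [-2.2, -0.1, 5.5]
grip_width: 0.0392
```

Emit:
drive_tool --increments '[[[0, 0, 0], [0, 0, 0]], [[0, 0, 0], [0, 0, 0]], [[0, 0, 0], [0, 0, 0]], [[0, 0, 0], [0, 0, 0]], [[-0.4, 0, 0], [0, 0, 0]], [[-0.6, 0, 0], [0, 0, 0]], [[-0.6, 0, 0], [0, 0, 0]]]' --hand 0.6

```text
time_s: 17.35
tool_pos: [0.6304, 0.0266, 0.1826]
tool_rot: [-22.2, 90.0, -24.9]
force: [0.9, 0.2, 0.5]
grip_width: 0.0691
```

Run:
```python
from h import *
st()
c=snap('top','top7.png'); scene(c)
p,R=plan([.465,-.1285,.185],-2.7,6)
```

```text
t 17.35 pos [0.6304 0.0266 0.1826] x [ 0. -0. -1.] zyaw -2.7 q [-32.2  19.2  34.2  90.3 -11.1  73.9   1. ] F [0.9 0.2 0.5] w 0.0691
discs z.05
[261.7 157.  184.   16.   35. ] [0.6533 0.1868 0.05  ]
[349.6 162.8 223.   17.   17. ] [ 0.6244 -0.1136  0.05  ]
[370.1 163.1 227.   17.   17. ] [ 0.6213 -0.1834  0.05  ]
caps z.098 (bench) / .148
[356.8 207.4 121.   13.   12. ] [ 0.4647 -0.1279  0.098 ] [ 0.4589 -0.1237  0.148 ]
[380.3 217.  124.   14.   13. ] [ 0.4314 -0.2031  0.098 ] [ 0.4268 -0.1964  0.148 ]
n 6 deg/row 0.07 mm/row 38.1
[[[0.0,-0.68,-0.67],[0.0,0.001,-0.0]],[[0.01,-0.68,-0.67],[0.0,0.001,-0.0]],[[0.01,-0.68,-0.67],[0.0,0.001,-0.0]],[[0.01,-0.68,-0.67],[0.0,0.001,-0.0]],[[0.01,-0.68,-0.67],[0.0,0.001,-0.0]],[[0.01,-0.68,-0.67],[0.0,0.001,-0.0]]]
```

Emit:
drive_tool --increments '[[[0, -0.68, -0.67], [0, 0, 0]], [[0, -0.68, -0.67], [0, 0, 0]], [[0, -0.68, -0.67], [0, 0, 0]], [[0, -0.68, -0.67], [0, 0, 0]], [[0, -0.68, -0.67], [0, 0, 0]], [[0, -0.68, -0.67], [0, 0, 0]], [[0, 0, 0], [0, 0, 0]], [[0, 0, 0], [0, 0, 0]]]'

```text
time_s: 18.2
tool_pos: [0.4624, -0.1294, 0.182]
tool_rot: [34.9, 89.8, 32.2]
force: [0.5, -0.3, 0.4]
grip_width: 0.0697
```

Run:
```python
from h import *
st()
snap('wrist','wrist7.png')
p,R=plan([.465,-.1285,.0682],-2.7,4)
```

```text
t 18.2 pos [ 0.4624 -0.1294  0.182 ] x [ 0.003  0.002 -1.   ] zyaw -2.8 q [-28.2  -2.8  40.1 111.    1.8  71.    8.5] F [ 0.5 -0.3  0.4] w 0.0697
n 4 deg/row 0.04 mm/row 28.4
[[[0.71,-0.0,0.01],[0.0,0.0,-0.0]],[[0.71,0.0,0.01],[0.0,0.0,-0.0]],[[0.71,0.0,0.01],[0.0,0.0,-0.0]],[[0.71,0.0,0.01],[0.0,0.0,-0.0]]]
```

View pics/wrist7.png

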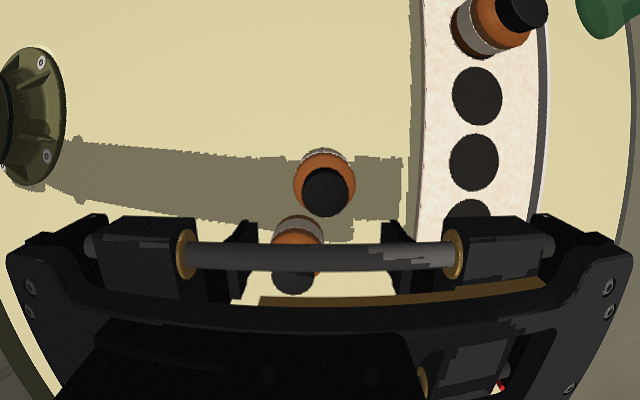

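Fourth cap at (325,192), 2–3 mm towards +z of the jaw centre; descend with that shift.

Emit:
drive_tool --increments '[[[0.71, 0.02, 0.04], [0, 0, 0]], [[0.71, 0, 0.02], [0, 0, 0]], [[0.71, 0, 0], [0, 0, 0]], [[0.71, 0, 0], [0, 0, 0]], [[0, 0, 0], [0, 0, 0]], [[0, 0, 0], [0, 0, 0]]]'

```text
time_s: 18.85
tool_pos: [0.4652, -0.1277, 0.0676]
tool_rot: [-127.5, 89.9, -130.1]
force: [-0.4, -0.8, 0.6]
grip_width: 0.0697
```

Emit:
drive_tool --increments '[[[0, 0, 0], [0, 0, 0]], [[0, 0, 0], [0, 0, 0]], [[0, 0, 0], [0, 0, 0]], [[0, 0, 0], [0, 0, 0]], [[0, 0, 0], [0, 0, 0]]]' --hand -1

```text
time_s: 19.35
tool_pos: [0.4655, -0.1282, 0.068]
tool_rot: [6.4, 89.9, 3.8]
force: [2.0, -0.5, 1.5]
grip_width: 0.0392
```

Run:
```python
from h import *
st()
x,y,z=env.get_obs()['tool_pos']
p,R=plan([x,y,.2],-2.7,4)
p,R=plan([.628,-.0433,.2],-2.7,5,pos=p,R=R)
```

```text
t 19.35 pos [ 0.4655 -0.1282  0.068 ] x [ 0.002  0.    -1.   ] zyaw -2.6 q [-26.7   6.7  41.4 117.9  -5.3  57.   14.7] F [ 2.  -0.5  1.5] w 0.0392
n 4 deg/row 0.03 mm/row 33.0
[[[-0.83,0.0,0.0],[0.0,0.0,-0.0]],[[-0.83,0.0,0.0],[0.0,0.0,-0.0]],[[-0.83,0.0,0.0],[0.0,0.0,-0.0]],[[-0.83,0.0,0.0],[0.0,0.0,-0.0]]]
n 5 deg/row 0.00 mm/row 36.7
[[[0.0,0.46,0.79],[0.0,0.0,0.0]],[[0.0,0.46,0.79],[0.0,0.0,0.0]],[[0.0,0.46,0.79],[0.0,0.0,0.0]],[[0.0,0.46,0.79],[0.0,0.0,0.0]],[[0.0,0.46,0.79],[0.0,0.0,0.0]]]
```

Emit:
drive_tool --increments '[[[-0.82, 0, 0], [0, 0, 0]], [[-0.82, 0, 0], [0, 0, 0]], [[-0.82, 0, 0], [0, 0, 0]], [[-0.82, 0, 0], [0, 0, 0]], [[0, 0.46, 0.79], [0, 0, 0]], [[0, 0.46, 0.79], [0, 0, 0]], [[0, 0.46, 0.79], [0, 0, 0]], [[0, 0.46, 0.79], [0, 0, 0]], [[0, 0.46, 0.79], [0, 0, 0]], [[0, 0, 0], [0, 0, 0]]]'

```text
time_s: 20.35
tool_pos: [0.6295, -0.0385, 0.1963]
tool_rot: [-179.1, 89.9, 178.6]
force: [-0.3, 0.6, -2.2]
grip_width: 0.0393
```

Emit:
drive_tool --increments '[[[0, 0, 0], [0, 0, 0]], [[0.5, 0, 0], [0, 0, 0]], [[0.5, 0, 0], [0, 0, 0]], [[0.4, 0, 0], [0, 0, 0]], [[0.3, 0, 0], [0, 0, 0]], [[0.15, 0, 0], [0, 0, 0]], [[0, 0, 0], [0, 0, 0]], [[0, 0, 0], [0, 0, 0]]]'

```text
time_s: 21.15
tool_pos: [0.6271, -0.0437, 0.1253]
tool_rot: [4.0, 89.9, 1.4]
force: [-0.1, 0.3, -2.4]
grip_width: 0.0391
```

Run:
```python
from h import *
st()
p,R=plan([.628,-.0433,.1178],-2.7,2)
```

```text
t 21.15 pos [ 0.6271 -0.0437  0.1253] x [ 0.001  0.    -1.   ] zyaw -2.6 q [-28.3  22.2  37.4  94.5 -14.4  68.1   9.9] F [-0.1  0.3 -2.4] w 0.0391
n 2 deg/row 0.04 mm/row 3.8
[[[0.09,0.01,0.01],[0.0,0.0,-0.0]],[[0.09,0.01,0.01],[0.0,0.0,-0.0]]]
```

Emit:
drive_tool --increments '[[[0.08, 0.01, 0.02], [0, 0, 0]], [[0.06, 0, 0], [0, 0, 0]], [[0.03, 0, 0], [0, 0, 0]], [[0.02, 0, 0], [0, 0, 0]], [[0, 0, 0], [0, 0, 0]], [[0, 0, 0], [0, 0, 0]]]'

```text
time_s: 21.75
tool_pos: [0.6279, -0.0432, 0.1179]
tool_rot: [23.2, 89.9, 20.6]
force: [-1.2, 0.8, 5.5]
grip_width: 0.039
```

Emit:
drive_tool --increments '[[[0, 0, 0], [0, 0, 0]], [[0, 0, 0], [0, 0, 0]], [[0, 0, 0], [0, 0, 0]], [[0, 0, 0], [0, 0, 0]], [[-0.4, 0, 0], [0, 0, 0]], [[-0.6, 0, 0], [0, 0, 0]], [[-0.6, 0, 0], [0, 0, 0]]]' --hand 0.6

```text
time_s: 22.45
tool_pos: [0.6275, -0.0434, 0.1826]
tool_rot: [-41.6, 90.0, -44.3]
force: [1.0, 1.1, 0.3]
grip_width: 0.0695
```

Run:
```python
from h import *
st()
p,R=plan([.4325,-.2035,.185],-2.7,7)
```

```text
t 22.45 pos [ 0.6275 -0.0434  0.1826] x [ 0. -0. -1.] zyaw -2.7 q [-29.1  19.6  38.4  90.7 -12.5  74.    8.5] F [1.  1.1 0.3] w 0.0695
n 7 deg/row 0.01 mm/row 36.0
[[[-0.01,-0.6,-0.67],[0.0,0.0,0.0]],[[-0.01,-0.6,-0.67],[0.0,0.0,0.0]],[[-0.01,-0.6,-0.67],[0.0,0.0,0.0]],[[-0.01,-0.6,-0.67],[0.0,0.0,0.0]],[[-0.01,-0.6,-0.67],[0.0,0.0,0.0]],[[-0.01,-0.6,-0.67],[0.0,0.0,0.0]],[[-0.01,-0.6,-0.67],[0.0,0.0,0.0]]]
```

Emit:
drive_tool --increments '[[[0, -0.6, -0.67], [0, 0, 0]], [[0, -0.6, -0.67], [0, 0, 0]], [[0, -0.6, -0.67], [0, 0, 0]], [[0, -0.6, -0.67], [0, 0, 0]], [[0, -0.6, -0.67], [0, 0, 0]], [[0, -0.6, -0.67], [0, 0, 0]], [[0, -0.6, -0.67], [0, 0, 0]], [[0, 0, 0], [0, 0, 0]], [[0, 0, 0], [0, 0, 0]]]'

```text
time_s: 23.35
tool_pos: [0.4325, -0.203, 0.1821]
tool_rot: [29.5, 89.8, 26.8]
force: [-0.1, 0.5, -0.1]
grip_width: 0.0695
```

Run:
```python
from h import *
st()
snap('wrist','wrist8.png')
p,R=plan([.4325,-.2035,.0682],-2.7,4)
```

```text
t 23.35 pos [ 0.4325 -0.203   0.1821] x [ 0.003  0.001 -1.   ] zyaw -2.8 q [-24.6  -3.7  45.6 111.4   2.7  71.1  17.3] F [-0.1  0.5 -0.1] w 0.0695
n 4 deg/row 0.03 mm/row 28.4
[[[0.71,-0.01,-0.0],[0.0,0.0,-0.0]],[[0.71,-0.01,-0.0],[0.0,0.0,-0.0]],[[0.71,-0.01,-0.0],[0.0,0.0,-0.0]],[[0.71,-0.01,-0.0],[0.0,0.0,-0.0]]]
```

View pics/wrist8.png

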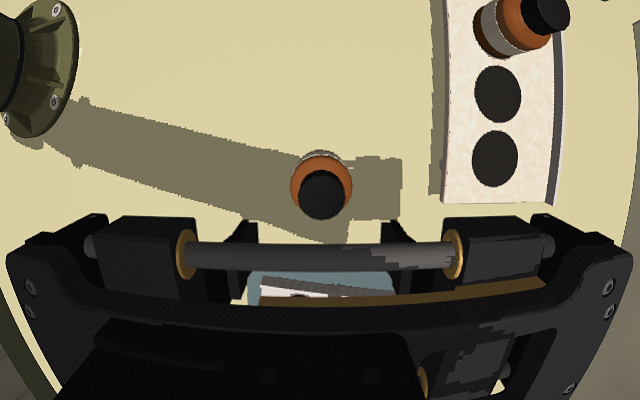

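Fifth cap centred at (322,194).

Emit:
drive_tool --increments '[[[0.71, 0, 0], [0, 0, 0]], [[0.71, 0, 0], [0, 0, 0]], [[0.71, 0, 0], [0, 0, 0]], [[0.71, 0, 0], [0, 0, 0]], [[0, 0, 0], [0, 0, 0]], [[0, 0, 0], [0, 0, 0]]]'

```text
time_s: 24.0
tool_pos: [0.4329, -0.2021, 0.0677]
tool_rot: [-134.9, 89.9, -137.4]
force: [-0.3, 0.3, 0.1]
grip_width: 0.0697
```

Emit:
drive_tool --increments '[[[0, 0, 0], [0, 0, 0]], [[0, 0, 0], [0, 0, 0]], [[0, 0, 0], [0, 0, 0]], [[0, 0, 0], [0, 0, 0]], [[0, 0, 0], [0, 0, 0]]]' --hand -1

```text
time_s: 24.5
tool_pos: [0.4331, -0.2024, 0.0679]
tool_rot: [2.0, 89.9, -0.6]
force: [1.1, 0.4, 0.2]
grip_width: 0.0392
```

Run:
```python
from h import *
st()
x,y,z=env.get_obs()['tool_pos']
p,R=plan([x,y,.2],-2.7,4)
p,R=plan([.6245,-.1137,.2],-2.7,6,pos=p,R=R)
```

```text
t 24.5 pos [ 0.4331 -0.2024  0.0679] x [ 0.002 -0.    -1.   ] zyaw -2.6 q [-22.8   6.5  47.4 118.6  -5.7  57.   24.8] F [1.1 0.4 0.2] w 0.0392
n 4 deg/row 0.03 mm/row 33.0
[[[-0.83,0.0,0.0],[0.0,0.0,-0.0]],[[-0.83,0.0,0.0],[0.0,0.0,-0.0]],[[-0.83,0.0,0.0],[0.0,0.0,-0.0]],[[-0.83,0.0,0.0],[0.0,0.0,-0.0]]]
n 6 deg/row 0.00 mm/row 35.2
[[[0.0,0.41,0.78],[0.0,0.0,0.0]],[[0.0,0.41,0.78],[0.0,0.0,0.0]],[[0.0,0.41,0.78],[0.0,0.0,0.0]],[[0.0,0.41,0.78],[0.0,0.0,0.0]],[[0.0,0.41,0.78],[0.0,0.0,0.0]],[[0.0,0.41,0.78],[0.0,0.0,0.0]]]
```

Emit:
drive_tool --increments '[[[-0.82, 0, 0], [0, 0, 0]], [[-0.82, 0, 0], [0, 0, 0]], [[-0.82, 0, 0], [0, 0, 0]], [[-0.82, 0, 0], [0, 0, 0]], [[0, 0.41, 0.78], [0, 0, 0]], [[0, 0.41, 0.78], [0, 0, 0]], [[0, 0.41, 0.78], [0, 0, 0]], [[0, 0.41, 0.78], [0, 0, 0]], [[0, 0.41, 0.78], [0, 0, 0]], [[0, 0.41, 0.78], [0, 0, 0]]]'

```text
time_s: 25.5
tool_pos: [0.6246, -0.1116, 0.1975]
tool_rot: [174.5, 89.9, 171.9]
force: [0.7, -0.4, -1.2]
grip_width: 0.0394
```

Emit:
drive_tool --increments '[[[0, 0, 0], [0, 0, 0]], [[0, 0, 0], [0, 0, 0]], [[0.5, 0, 0], [0, 0, 0]], [[0.5, 0, 0], [0, 0, 0]], [[0.4, 0, 0], [0, 0, 0]], [[0.3, 0, 0], [0, 0, 0]], [[0.15, 0, 0], [0, 0, 0]], [[0, 0, 0], [0, 0, 0]], [[0, 0, 0], [0, 0, 0]]]'

```text
time_s: 26.4
tool_pos: [0.6243, -0.1129, 0.1252]
tool_rot: [-6.1, 89.9, -8.8]
force: [0.3, -0.4, -2.9]
grip_width: 0.0391
```

Run:
```python
from h import *
st()
p,R=plan([.6245,-.1137,.1178],-2.7,2)
```

```text
t 26.4 pos [ 0.6243 -0.1129  0.1252] x [ 0.001 -0.    -1.   ] zyaw -2.6 q [-24.9  24.   41.7  93.8 -16.9  68.7  18. ] F [ 0.3 -0.4 -2.9] w 0.0391
n 2 deg/row 0.04 mm/row 3.7
[[[0.09,-0.01,0.0],[0.0,0.0,0.0]],[[0.09,-0.01,0.0],[0.0,0.0,0.0]]]
```

Emit:
drive_tool --increments '[[[0.08, -0.01, 0], [0, 0, 0]], [[0.06, 0, 0], [0, 0, 0]], [[0.03, 0, 0], [0, 0, 0]], [[0.02, 0, 0], [0, 0, 0]], [[0, 0, 0], [0, 0, 0]], [[0, 0, 0], [0, 0, 0]]]'

```text
time_s: 27.0
tool_pos: [0.6242, -0.1132, 0.1178]
tool_rot: [16.8, 89.9, 14.2]
force: [-2.0, 1.2, 4.1]
grip_width: 0.0393
```

Emit:
drive_tool --increments '[[[0, 0, 0], [0, 0, 0]], [[0, 0, 0], [0, 0, 0]], [[0, 0, 0], [0, 0, 0]], [[0, 0, 0], [0, 0, 0]], [[-0.4, 0, 0], [0, 0, 0]], [[-0.6, 0, 0], [0, 0, 0]], [[-0.6, 0, 0], [0, 0, 0]]]' --hand 0.6

```text
time_s: 27.7
tool_pos: [0.6239, -0.1133, 0.1826]
tool_rot: [-37.6, 90.0, -40.3]
force: [0.5, 1.2, -0.2]
grip_width: 0.0696
```

Run:
```python
from h import *
st()
snap('top','top8.png')
p,R=plan([.43,-.405,.2],-10.5,10)
```

```text
t 27.7 pos [ 0.6239 -0.1133  0.1826] x [ 0. -0. -1.] zyaw -2.7 q [-25.7  21.3  42.9  90.1 -14.8  74.5  16.5] F [ 0.5  1.2 -0.2] w 0.0696
n 10 deg/row 0.78 mm/row 35.1
[[[-0.03,-0.75,-0.46],[0.007,0.0,-0.0]],[[-0.03,-0.76,-0.45],[0.007,0.0,-0.0]],[[-0.03,-0.76,-0.44],[0.007,0.0,-0.0]],[[-0.03,-0.77,-0.43],[0.007,0.0,-0.0]],[[-0.03,-0.77,-0.41],[0.007,0.0,-0.0]],[[-0.03,-0.78,-0.4],[0.007,0.0,-0.0]],[[-0.03,-0.78,-0.39],[0.007,0.0,-0.0]],[[-0.03,-0.79,-0.38],[0.007,0.0,-0.0]],[[-0.03,-0.79,-0.37],[0.007,0.0,-0.0]],[[-0.03,-0.8,-0.36],[0.007,0.0,-0.0]]]
```

View pics/top8.png

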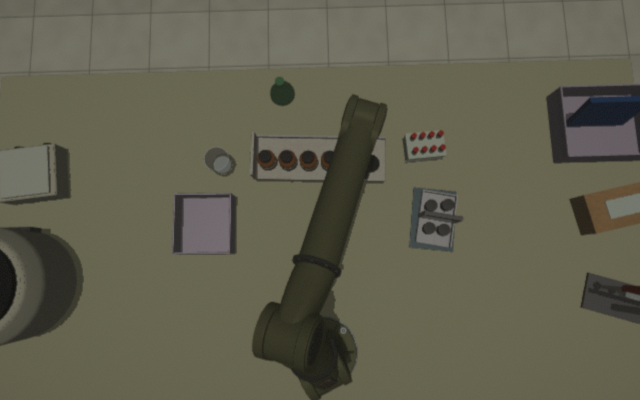

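Bottles stand on discs 0–3 (caps at 267–330, 157), the fifth under the arm. To the tray bar.

Emit:
drive_tool --increments '[[[-0.05, -0.75, -0.46], [0.007, 0, 0]], [[-0.05, -0.76, -0.45], [0.007, 0, 0]], [[-0.05, -0.76, -0.44], [0.007, 0, 0]], [[-0.05, -0.77, -0.43], [0.007, 0, 0]], [[-0.05, -0.77, -0.41], [0.007, 0, 0]], [[-0.03, -0.78, -0.4], [0.007, 0, 0]], [[-0.03, -0.78, -0.39], [0.007, 0, 0]], [[-0.03, -0.79, -0.38], [0.007, 0, 0]], [[-0.03, -0.79, -0.37], [0.007, 0, 0]], [[-0.03, -0.8, -0.36], [0.007, 0, 0]]]'

```text
time_s: 28.75
tool_pos: [0.4258, -0.4045, 0.1982]
tool_rot: [-1.8, 89.9, -12.8]
force: [0.2, -0.3, 0.0]
grip_width: 0.0701
```

Emit:
drive_tool --increments '[[[0, 0, 0], [0, 0, 0]], [[0, 0, 0], [0, 0, 0]], [[0, 0, 0], [0, 0, 0]]]'

```text
time_s: 29.05
tool_pos: [0.4276, -0.4022, 0.1973]
tool_rot: [40.5, 89.9, 29.6]
force: [0.6, 0.6, -0.4]
grip_width: 0.0694
```

Run:
```python
from h import *
st()
c=snap('wrist','wrist9.png'); 
# project expected bar ends in fisheye
def fish(c,X):
    p=np.atleast_2d(X)@np.array(c['R']).T+np.array(c['t']); th=np.arctan2(np.hypot(p[:,0],p[:,1]),p[:,2]); ph=np.arctan2(p[:,1],p[:,0])
    return np.c_[c['cx']+c['fx']*th*np.cos(ph),c['cy']+c['fx']*th*np.sin(ph)]
a=np.radians(-10.5); u=np.array([-np.sin(a),np.cos(a),0])
C=np.array([.43,-.405,.115]); print(fish(c,[C+.06*u,C,C-.06*u]).round(0))
p,R=plan([.43,-.405,.084],-10.5,5)
s=snap('side','side9.png')
```

```text
t 29.05 pos [ 0.4276 -0.4022  0.1973] x [ 0.001  0.001 -1.   ] zyaw -10.9 q [ -4.2  16.   53.5  96.1 -13.3  74.7  40.9] F [ 0.6  0.6 -0.4] w 0.0694
[[321. 129.]
 [322. 202.]
 [322. 267.]]
n 5 deg/row 0.08 mm/row 22.6
[[[0.57,-0.01,0.01],[-0.001,0.0,-0.0]],[[0.57,-0.01,0.01],[-0.001,0.0,-0.0]],[[0.57,-0.01,0.01],[-0.001,0.0,-0.0]],[[0.57,-0.01,0.01],[-0.001,0.0,-0.0]],[[0.57,-0.01,0.01],[-0.001,0.0,-0.0]]]
```

View pics/wrist9.png

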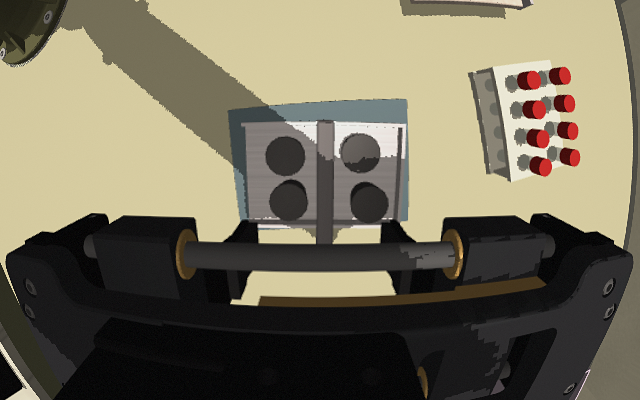

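View pics/side9.png

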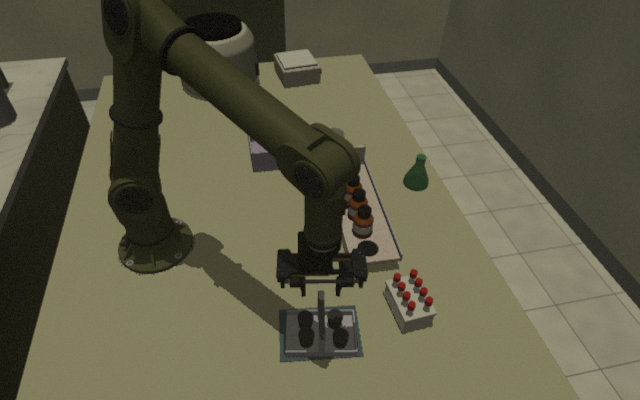

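Bar runs vertically at column 325 (122→245), a few mm towards +z of the jaw centre, well aligned. Lower onto it and grip with 60 N.

Emit:
drive_tool --increments '[[[0.57, 0, 0.06], [0, 0, 0]], [[0.57, 0, 0.05], [0, 0, 0]], [[0.57, 0, 0], [0, 0, 0]], [[0.57, 0, 0], [0, 0, 0]], [[0.5, 0, 0], [0, 0, 0]], [[0, 0, 0], [0, 0, 0]], [[0, 0, 0], [0, 0, 0]]]'

```text
time_s: 29.85
tool_pos: [0.4314, -0.4034, 0.086]
tool_rot: [170.1, 90.0, 159.1]
force: [0.4, 0.2, 0.1]
grip_width: 0.0693
```

Emit:
drive_tool --increments '[[[0, 0, 0], [0, 0, 0]], [[0, 0, 0], [0, 0, 0]], [[0, 0, 0], [0, 0, 0]], [[0, 0, 0], [0, 0, 0]], [[0, 0, 0], [0, 0, 0]], [[0, 0, 0], [0, 0, 0]], [[0, 0, 0], [0, 0, 0]]]' --hand -1 --squeeze 60

```text
time_s: 30.55
tool_pos: [0.4308, -0.4039, 0.0857]
tool_rot: [84.0, 90.0, 73.0]
force: [-0.5, 1.3, 0.3]
grip_width: 0.0216
```

Run:
```python
from h import *
st()
snap('wrist','wrist10.png')
```

```text
t 30.55 pos [ 0.4308 -0.4039  0.0857] x [ 0.  0. -1.] zyaw -11.0 q [ -0.5  23.2  50.2 102.5 -19.8  63.6  45.4] F [-0.5  1.3  0.3] w 0.0216
```

View pics/wrist10.png

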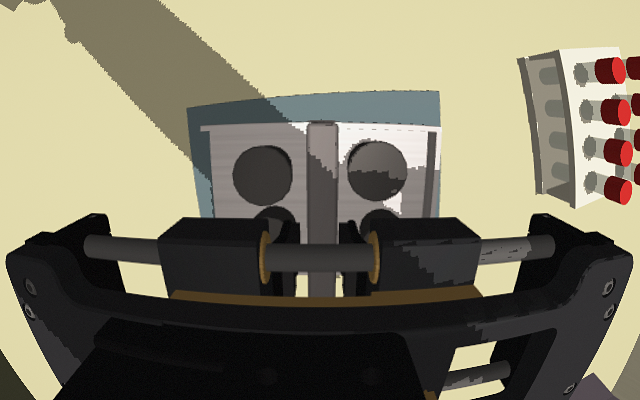

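Fingers still closing (21.6 mm); give them a little longer.

Emit:
drive_tool --increments '[[[0, 0, 0], [0, 0, 0]], [[0, 0, 0], [0, 0, 0]], [[0, 0, 0], [0, 0, 0]], [[0, 0, 0], [0, 0, 0]], [[0, 0, 0], [0, 0, 0]]]'

```text
time_s: 31.1
tool_pos: [0.4311, -0.404, 0.0858]
tool_rot: [-6.7, 90.0, -17.8]
force: [1.5, -0.5, -0.6]
grip_width: 0.0136
```

Emit:
drive_tool --increments '[[[-0.1, 0, 0], [0, 0, 0]], [[-0.3, 0, 0], [0, 0, 0]], [[-0.5, 0, 0], [0, 0, 0]], [[-0.5, 0, 0], [0, 0, 0]], [[-0.5, 0, 0], [0, 0, 0]], [[-0.5, 0, 0], [0, 0, 0]], [[-0.5, 0, 0], [0, 0, 0]], [[-0.5, 0, 0], [0, 0, 0]], [[-0.5, 0, 0], [0, 0, 0]], [[-0.4, 0, 0], [0, 0, 0]]]'

```text
time_s: 32.1
tool_pos: [0.4302, -0.4042, 0.2593]
tool_rot: [18.2, 90.0, 7.1]
force: [0.3, -0.1, -4.2]
grip_width: 0.0136
```

Run:
```python
from h import *
st()
snap('side','side11.png')
```

```text
t 32.1 pos [ 0.4302 -0.4042  0.2593] x [ 0.  0. -1.] zyaw -11.1 q [ -5.   14.2  54.6  90.5 -11.7  81.3  39.4] F [ 0.3 -0.1 -4.2] w 0.0136
```

View pics/side11.png

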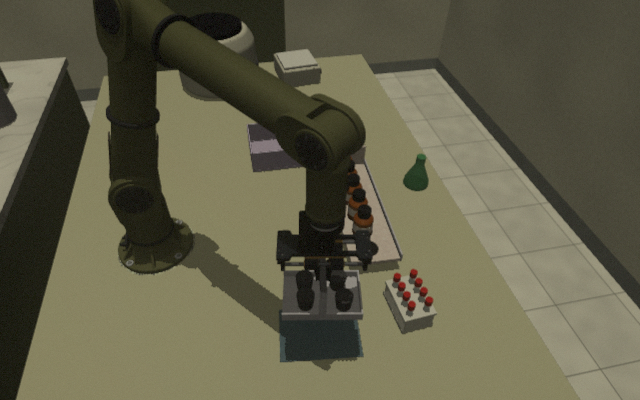

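```bash
cat >> h.py <<'E'
def planr(target,yaw,n,tip=0,ramp=3,pos=None,R=None):
    o=env.get_obs()
    if pos is None: pos=np.array(o['tool_pos'])
    if R is None: R=Ro.from_euler('xyz',o['tool_rot'],degrees=True).as_matrix()
    Rt=Rdown(yaw,tip); w=Ro.from_matrix(R.T@Rt).as_rotvec(); d=(np.array(target)-pos)
    k=np.minimum(np.minimum(np.arange(1,n+1),np.arange(n,0,-1))/(ramp+1),1); k=k/k.sum()
    rows=[];Rc=R
    for i in range(n):
        s=Rc.T@d*k[i]/.04; tw=np.degrees(w)*k[i]/120
        rows.append([np.round(s,2).tolist(),np.round(tw,3).tolist()])
        Rc=Rc@Ro.from_rotvec(w*k[i]).as_matrix()
    print('max deg/row %.2f'%np.degrees(np.linalg.norm(w)*k.max()),'mm/row %.1f'%(1e3*np.linalg.norm(d)*k.max()))
    for i in range(0,n,10): print(str(rows[i:i+10]).replace(' ',''))
    return np.array(target),Rt
E
python3 - <<'E'
from h import *
p,R=planr([.45,-.03,.28],0,15)
planr([.436,.38,.28],20,15,pos=p,R=R)
E
```

```text
max deg/row 0.92 mm/row 31.3
[[[-0.01,0.19,-0.03],[-0.002,0.0,0.0]],[[-0.02,0.39,-0.05],[-0.004,0.0,0.0]],[[-0.03,0.58,-0.08],[-0.006,0.0,0.0]],[[-0.04,0.78,-0.09],[-0.008,0.0,0.0]],[[-0.04,0.78,-0.08],[-0.008,0.0,0.0]],[[-0.04,0.78,-0.07],[-0.008,0.0,0.0]],[[-0.04,0.78,-0.06],[-0.008,0.0,0.0]],[[-0.04,0.78,-0.04],[-0.008,0.0,0.0]],[[-0.04,0.78,-0.03],[-0.008,0.0,0.0]],[[-0.04,0.78,-0.02],[-0.008,0.0,0.0]]]
[[[-0.04,0.78,-0.0],[-0.008,0.0,0.0]],[[-0.04,0.78,0.01],[-0.008,0.0,0.0]],[[-0.03,0.59,0.02],[-0.006,0.0,0.0]],[[-0.02,0.39,0.01],[-0.004,0.0,0.0]],[[-0.01,0.2,0.01],[-0.002,0.0,0.0]]]
max deg/row 1.67 mm/row 34.2
[[[0.0,0.21,-0.01],[-0.003,0.0,0.0]],[[0.0,0.43,-0.01],[-0.007,0.0,0.0]],[[0.0,0.64,-0.01],[-0.01,0.0,0.0]],[[0.0,0.85,0.01],[-0.014,0.0,0.0]],[[0.0,0.85,0.03],[-0.014,0.0,0.0]],[[0.0,0.85,0.06],[-0.014,0.0,0.0]],[[0.0,0.85,0.08],[-0.014,0.0,0.0]],[[0.0,0.85,0.11],[-0.014,0.0,0.0]],[[0.0,0.84,0.13],[-0.014,0.0,0.0]],[[0.0,0.84,0.16],[-0.014,0.0,0.0]]]
[[[0.0,0.84,0.18],[-0.014,0.0,0.0]],[[0.0,0.83,0.2],[-0.014,0.0,0.0]],[[0.0,0.62,0.17],[-0.01,0.0,0.0]],[[0.0,0.41,0.12],[-0.007,0.0,0.0]],[[0.0,0.2,0.06],[-0.003,0.0,0.0]]]
```

Emit:
drive_tool --increments '[[[-0.01, 0.19, -0.03], [-0.002, 0, 0]], [[-0.02, 0.39, -0.05], [-0.004, 0, 0]], [[-0.03, 0.58, -0.08], [-0.006, 0, 0]], [[-0.04, 0.78, -0.09], [-0.008, 0, 0]], [[-0.04, 0.78, -0.08], [-0.008, 0, 0]], [[-0.04, 0.78, -0.07], [-0.008, 0, 0]], [[-0.04, 0.78, -0.06], [-0.008, 0, 0]], [[-0.04, 0.78, -0.04], [-0.008, 0, 0]], [[-0.04, 0.78, -0.03], [-0.008, 0, 0]], [[-0.04, 0.78, -0.02], [-0.008, 0, 0]]]'

```text
time_s: 33.15
tool_pos: [0.4419, -0.1365, 0.2702]
tool_rot: [167.1, 89.9, 164.3]
force: [0.1, -0.1, -4.1]
grip_width: 0.0136
```

Emit:
drive_tool --increments '[[[-0.04, 0.78, 0], [-0.008, 0, 0]], [[-0.04, 0.78, 0.01], [-0.008, 0, 0]], [[-0.03, 0.59, 0.02], [-0.006, 0, 0]], [[-0.02, 0.39, 0.01], [-0.004, 0, 0]], [[-0.01, 0.2, 0.01], [-0.002, 0, 0]], [[0, 0, 0], [0, 0, 0]]]'

```text
time_s: 33.75
tool_pos: [0.4479, -0.0283, 0.2764]
tool_rot: [-158.5, 89.9, -157.9]
force: [0.3, -0.5, -5.6]
grip_width: 0.0138
```

Run:
```python
from h import *
st()
snap('side','side12.png')
planr([.436,.38,.28],20,15)
```

```text
t 33.75 pos [ 0.4479 -0.0283  0.2764] x [-0.001 -0.    -1.   ] zyaw 0.6 q [-33.  -10.1  29.5 106.    5.   82.9  -4. ] F [ 0.3 -0.5 -5.6] w 0.0138
max deg/row 1.63 mm/row 34.1
[[[-0.0,0.21,-0.0],[-0.003,-0.0,0.0]],[[-0.0,0.43,-0.01],[-0.007,-0.0,0.0]],[[-0.01,0.64,0.0],[-0.01,-0.0,0.0]],[[-0.01,0.85,0.02],[-0.014,-0.0,0.0]],[[-0.01,0.85,0.04],[-0.014,-0.0,0.0]],[[-0.01,0.85,0.07],[-0.014,-0.0,0.0]],[[-0.01,0.85,0.09],[-0.014,-0.0,0.0]],[[-0.01,0.85,0.11],[-0.014,-0.0,0.0]],[[-0.01,0.84,0.14],[-0.014,-0.0,0.0]],[[-0.01,0.84,0.16],[-0.014,-0.0,0.0]]]
[[[-0.01,0.83,0.19],[-0.014,-0.0,0.0]],[[-0.01,0.83,0.21],[-0.014,-0.0,0.0]],[[-0.01,0.62,0.18],[-0.01,-0.0,0.0]],[[-0.0,0.41,0.13],[-0.007,-0.0,0.0]],[[-0.0,0.2,0.07],[-0.003,-0.0,0.0]]]
```

View pics/side12.png

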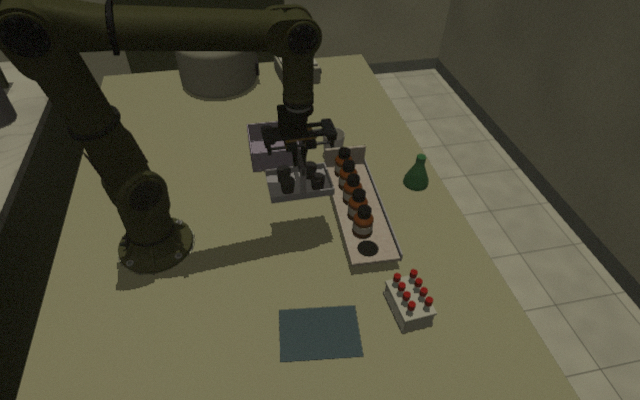

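Tray level with four bungs aboard; five bottles on discs 0–4 (side view), disc 5 at (368,248) empty, mat clear around (320,333). Carry on to the tub.

Emit:
drive_tool --increments '[[[0, 0.21, 0], [-0.003, 0, 0]], [[0, 0.43, 0], [-0.007, 0, 0]], [[0, 0.64, 0], [-0.01, 0, 0]], [[0, 0.85, 0.02], [-0.014, 0, 0]], [[-0.01, 0.85, 0.04], [-0.014, 0, 0]], [[-0.01, 0.85, 0.07], [-0.014, 0, 0]], [[-0.01, 0.85, 0.09], [-0.014, 0, 0]], [[-0.01, 0.85, 0.11], [-0.014, 0, 0]], [[-0.01, 0.84, 0.14], [-0.014, 0, 0]], [[-0.01, 0.84, 0.16], [-0.014, 0, 0]]]'

```text
time_s: 34.8
tool_pos: [0.4388, 0.2638, 0.2792]
tool_rot: [121.7, 90.0, 136.5]
force: [0.8, 0.1, -4.7]
grip_width: 0.0139
```

Emit:
drive_tool --increments '[[[-0.01, 0.83, 0.19], [-0.014, 0, 0]], [[-0.01, 0.83, 0.21], [-0.014, 0, 0]], [[-0.01, 0.62, 0.18], [-0.01, 0, 0]], [[0, 0.41, 0.13], [-0.007, 0, 0]], [[0, 0.2, 0.07], [-0.003, 0, 0]], [[0, 0, 0], [0, 0, 0]], [[0, 0, 0], [0, 0, 0]]]'

```text
time_s: 35.5
tool_pos: [0.4363, 0.3794, 0.2805]
tool_rot: [-102.0, 89.9, -81.7]
force: [0.2, -0.4, -3.9]
grip_width: 0.0135
```

Run:
```python
from h import *
st()
snap('side','side13.png');snap('top','top13.png')
h=np.array([np.cos(np.radians(20)),np.sin(np.radians(20)),0])
tub=np.array([.428,.376,0])
for tip,n in ((25,8),):
    G=tub+.012*h+[0,0,.265]; T=np.radians(tip)
    tcp=G+.019*(np.sin(T)*h-np.cos(T)*np.array([0,0,1.]))
    planr(tcp,20,n,tip)
```

```text
t 35.5 pos [0.4363 0.3794 0.2805] x [ 0.    -0.001 -1.   ] zyaw 20.3 q [-51.9   8.3   9.2  88.9  -1.3  82.9 -22.3] F [ 0.2 -0.4 -3.9] w 0.0135
max deg/row 5.00 mm/row 7.0
[[[0.04,-0.0,0.01],[0.0,-0.01,-0.0]],[[0.08,-0.0,0.03],[0.0,-0.021,-0.0]],[[0.13,-0.0,0.03],[0.0,-0.031,-0.0]],[[0.17,-0.0,0.03],[0.0,-0.042,-0.0]],[[0.17,-0.0,0.02],[0.0,-0.042,-0.0]],[[0.13,-0.0,0.0],[0.0,-0.031,-0.0]],[[0.09,-0.0,-0.0],[0.0,-0.021,-0.0]],[[0.04,-0.0,-0.0],[0.0,-0.01,-0.0]]]
```

View pics/side13.png

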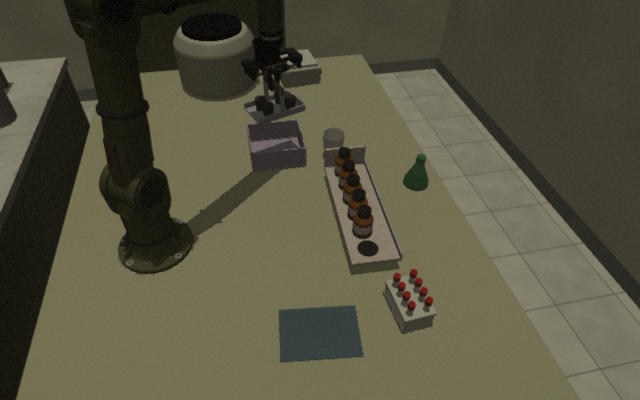

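View pics/top13.png

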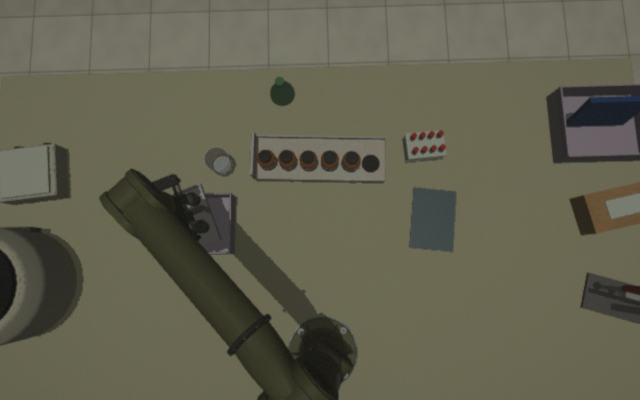

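Emit:
drive_tool --increments '[[[0.04, 0, 0.01], [0, -0.01, 0]], [[0.08, 0, 0.03], [0, -0.021, 0]], [[0.13, 0, 0.03], [0, -0.031, 0]], [[0.17, 0, 0.03], [0, -0.042, 0]], [[0.17, 0, 0.02], [0, -0.042, 0]], [[0.13, 0, 0], [0, -0.031, 0]], [[0.09, 0, 0], [0, -0.021, 0]], [[0.04, 0, 0], [0, -0.01, 0]]]'

```text
time_s: 36.4
tool_pos: [0.4447, 0.3834, 0.247]
tool_rot: [-0.0, 65.1, 20.4]
force: [-0.7, -0.4, -4.5]
grip_width: 0.0135
```

Run:
```python
from h import *
st()
snap('side','side14.png');snap('top','top14.png')
h=np.array([np.cos(np.radians(20)),np.sin(np.radians(20)),0])
tub=np.array([.428,.376,0])
for tip,n in ((57,8),):
    G=tub+.012*h+[0,0,.26]; T=np.radians(tip)
    tcp=G+.019*(np.sin(T)*h-np.cos(T)*np.array([0,0,1.]))
    planr(tcp,20,n,tip)
```

```text
t 36.4 pos [0.4447 0.3834 0.247 ] x [ 0.395  0.147 -0.907] zyaw 20.4 q [-55.8  -6.5   4.3 111.5  16.2  54.3 -38.1] F [-0.7 -0.4 -4.5] w 0.0135
max deg/row 6.42 mm/row 1.9
[[[0.0,-0.0,0.01],[0.0,-0.013,-0.0]],[[0.01,-0.0,0.02],[0.0,-0.027,-0.0]],[[0.01,-0.01,0.03],[0.0,-0.04,-0.0]],[[0.02,-0.01,0.04],[0.001,-0.053,-0.0]],[[0.02,-0.01,0.04],[0.001,-0.053,-0.0]],[[0.02,-0.01,0.03],[0.0,-0.04,-0.0]],[[0.01,-0.0,0.02],[0.0,-0.027,-0.0]],[[0.01,-0.0,0.01],[0.0,-0.013,-0.0]]]
```

View pics/side14.png

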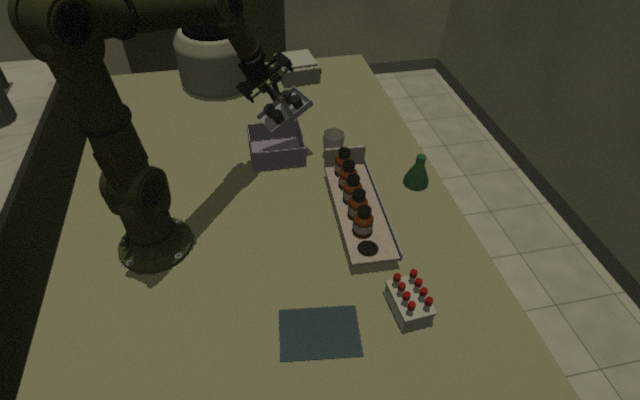

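Run:
```python
from h import *
h=np.array([np.cos(np.radians(20)),np.sin(np.radians(20)),0])
tub=np.array([.428,.376,0])
for tip,n in ((42,6),):
    G=tub+.03*h+[0,0,.265]; T=np.radians(tip)
    tcp=G+.019*(np.sin(T)*h-np.cos(T)*np.array([0,0,1.]))
    planr(tcp,20,n,tip)
```

```text
max deg/row 4.28 mm/row 6.1
[[[0.01,-0.0,0.05],[0.0,-0.012,-0.0]],[[0.03,-0.01,0.1],[0.0,-0.024,-0.0]],[[0.05,-0.01,0.14],[0.001,-0.036,-0.0]],[[0.06,-0.01,0.14],[0.001,-0.036,-0.0]],[[0.05,-0.01,0.09],[0.0,-0.024,-0.0]],[[0.03,-0.0,0.04],[0.0,-0.012,-0.0]]]
```

Emit:
drive_tool --increments '[[[0.01, 0, 0.05], [0, -0.012, 0]], [[0.03, 0, 0.1], [0, -0.024, 0]], [[0.05, 0, 0.14], [0, -0.036, 0]], [[0.06, 0, 0.14], [0, -0.036, 0]], [[0.05, 0, 0.09], [0, -0.024, 0]], [[0.03, 0, 0.04], [0, -0.012, 0]], [[0, 0, 0], [0, 0, 0]]]'

```text
time_s: 37.2
tool_pos: [0.4685, 0.3931, 0.2519]
tool_rot: [0.0, 47.7, 20.4]
force: [0.6, 1.6, -3.5]
grip_width: 0.0139
```

Run:
```python
from h import *
st()
snap('side','side15.png')
h=np.array([np.cos(np.radians(20)),np.sin(np.radians(20)),0])
tub=np.array([.428,.376,0])
for tip,n in ((58,6),):
    G=tub+.035*h+[0,0,.27]; T=np.radians(tip)
    tcp=G+.019*(np.sin(T)*h-np.cos(T)*np.array([0,0,1.]))
    planr(tcp,20,n,tip)
```

```text
t 37.2 pos [0.4685 0.3931 0.2519] x [ 0.63   0.235 -0.74 ] zyaw 20.4 q [-53.7 -11.4  -2.3 122.4  37.7  39.  -59.2] F [ 0.6  1.6 -3.5] w 0.0139
max deg/row 3.93 mm/row 2.6
[[[-0.0,-0.0,0.02],[0.0,-0.011,-0.0]],[[-0.0,-0.01,0.04],[0.0,-0.022,-0.0]],[[-0.0,-0.01,0.06],[0.0,-0.033,-0.001]],[[0.0,-0.01,0.06],[0.0,-0.033,-0.001]],[[0.0,-0.01,0.04],[0.0,-0.022,-0.0]],[[0.0,-0.0,0.02],[0.0,-0.011,-0.0]]]
```

View pics/side15.png

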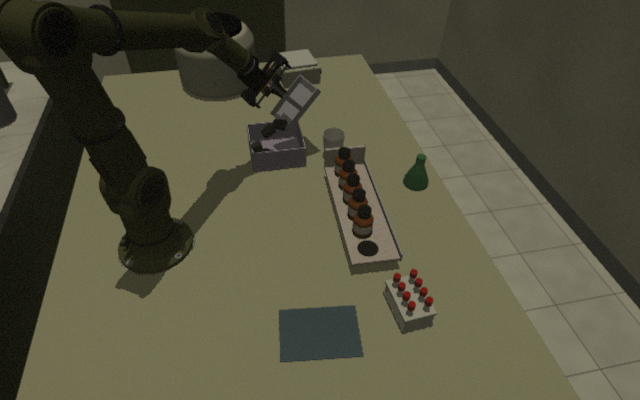

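Bungs are sliding off (dark shapes at (270,130) entering the tub). Hold, then tip a bit more.

Emit:
drive_tool --increments '[[[0, 0, 0], [0, 0, 0]], [[0, 0, 0], [0, 0, 0]], [[0, 0, 0], [0, 0, 0]], [[0, 0, 0.02], [0, -0.011, 0]], [[0, 0, 0.04], [0, -0.022, 0]], [[0, 0, 0.04], [0, -0.022, 0]], [[0, 0, 0.02], [0, -0.011, 0]], [[0, 0, 0], [0, 0, 0]], [[0, 0, 0], [0, 0, 0]], [[0, 0, 0], [0, 0, 0]]]'

```text
time_s: 38.25
tool_pos: [0.472, 0.3945, 0.2558]
tool_rot: [0.1, 39.8, 20.4]
force: [-0.4, 0.4, -2.7]
grip_width: 0.0134
```

Run:
```python
from h import *
st()
c=snap('side','side16.png');t=snap('top','top16.png')
a=cv2.convertScaleAbs(cv2.imread('pics/side16.png')[60:190,220:370],alpha=1.6); a=cv2.resize(a,None,fx=3,fy=3,interpolation=cv2.INTER_CUBIC)
b=cv2.convertScaleAbs(cv2.imread('pics/top16.png')[160:270,160:260],alpha=1.6); b=cv2.resize(b,None,fx=3,fy=3,interpolation=cv2.INTER_CUBIC)
H=max(a.shape[0],b.shape[0]); z=np.zeros((H,a.shape[1]+b.shape[1],3),np.uint8); z[:a.shape[0],:a.shape[1]]=a; z[:b.shape[0],a.shape[1]:]=b
cv2.imwrite('pics/z16.png',z)
snap('wrist','wrist16.png')
```

```text
t 38.25 pos [0.472  0.3945 0.2558] x [ 0.72   0.268 -0.641] zyaw 20.3 q [-50.8 -13.   -7.5 127.5  52.9  34.4 -75.2] F [-0.4  0.4 -2.7] w 0.0134
```

View pics/z16.png

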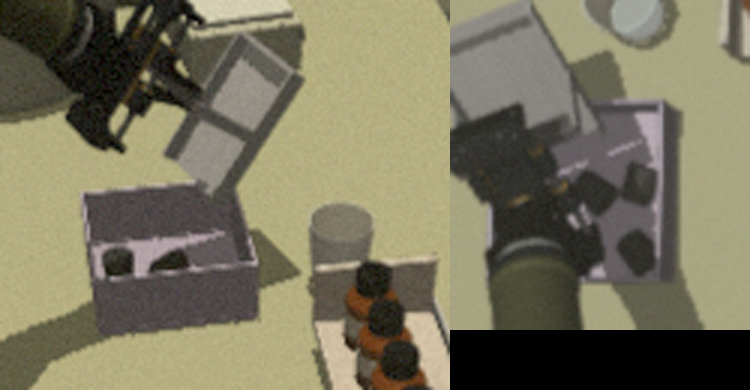

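View pics/wrist16.png

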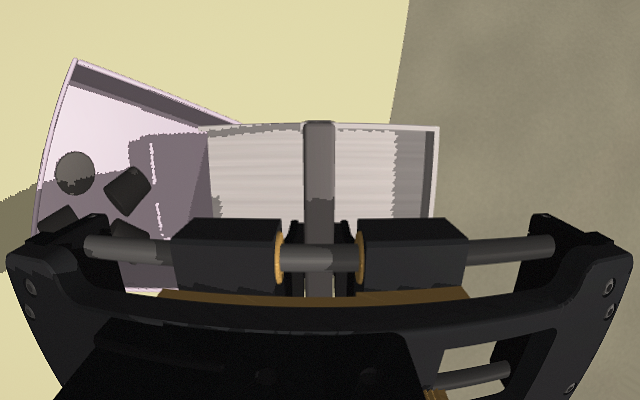

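Four bungs in the tub (wrist (75,172), (127,190), (58,220), (125,235)), tray empty; force −2.7 N equals the tray's weight. Level and carry back.

Run:
```python
from h import *
p,R=planr([.445,.385,.29],20,14)
p,R=planr([.45,-.02,.27],0,15,pos=p,R=R)
planr([.43,-.404,.25],-9,15,pos=p,R=R)
```

```text
max deg/row 4.56 mm/row 4.1
[[[-0.02,0.0,0.0],[0.0,0.01,-0.0]],[[-0.05,0.0,0.01],[0.0,0.019,-0.0]],[[-0.08,0.0,0.01],[0.0,0.029,-0.0]],[[-0.1,0.0,0.01],[0.0,0.038,-0.0]],[[-0.1,0.0,-0.0],[0.0,0.038,-0.0]],[[-0.1,0.0,-0.01],[0.0,0.038,-0.0]],[[-0.1,0.0,-0.02],[0.0,0.038,-0.0]],[[-0.1,0.0,-0.03],[0.0,0.038,-0.0]],[[-0.1,0.0,-0.03],[0.0,0.038,-0.0]],[[-0.09,0.0,-0.04],[0.0,0.038,-0.0]]]
[[[-0.09,0.0,-0.05],[0.0,0.038,-0.0]],[[-0.06,0.0,-0.04],[0.0,0.029,-0.0]],[[-0.04,0.0,-0.03],[0.0,0.019,-0.0]],[[-0.02,0.0,-0.02],[0.0,0.01,-0.0]]]
max deg/row 1.67 mm/row 33.8
[[[0.01,-0.2,-0.07],[0.003,0.0,0.0]],[[0.02,-0.4,-0.14],[0.007,0.0,0.0]],[[0.03,-0.6,-0.2],[0.01,0.0,0.0]],[[0.04,-0.81,-0.24],[0.014,0.0,0.0]],[[0.04,-0.81,-0.22],[0.014,0.0,0.0]],[[0.04,-0.82,-0.2],[0.014,0.0,0.0]],[[0.04,-0.83,-0.17],[0.014,0.0,0.0]],[[0.04,-0.83,-0.15],[0.014,0.0,0.0]],[[0.04,-0.83,-0.12],[0.014,0.0,0.0]],[[0.04,-0.84,-0.1],[0.014,0.0,0.0]]]
[[[0.04,-0.84,-0.08],[0.014,0.0,0.0]],[[0.04,-0.84,-0.05],[0.014,0.0,0.0]],[[0.03,-0.63,-0.02],[0.01,0.0,0.0]],[[0.02,-0.42,-0.0],[0.007,0.0,0.0]],[[0.01,-0.21,0.0],[0.003,0.0,0.0]]]
max deg/row 0.75 mm/row 32.1
[[[0.01,-0.2,-0.01],[0.002,0.0,0.0]],[[0.02,-0.4,-0.02],[0.003,0.0,0.0]],[[0.03,-0.6,-0.03],[0.005,0.0,0.0]],[[0.04,-0.8,-0.03],[0.006,0.0,0.0]],[[0.04,-0.8,-0.02],[0.006,0.0,0.0]],[[0.04,-0.8,-0.0],[0.006,0.0,0.0]],[[0.04,-0.8,0.01],[0.006,0.0,0.0]],[[0.04,-0.8,0.02],[0.006,0.0,0.0]],[[0.04,-0.8,0.03],[0.006,0.0,0.0]],[[0.04,-0.8,0.04],[0.006,0.0,0.0]]]
[[[0.04,-0.8,0.05],[0.006,0.0,0.0]],[[0.04,-0.8,0.06],[0.006,0.0,0.0]],[[0.03,-0.6,0.05],[0.005,0.0,0.0]],[[0.02,-0.4,0.04],[0.003,0.0,0.0]],[[0.01,-0.2,0.02],[0.002,0.0,0.0]]]
```

Emit:
drive_tool --increments '[[[-0.02, 0, 0], [0, 0.01, 0]], [[-0.05, 0, 0.01], [0, 0.019, 0]], [[-0.08, 0, 0.01], [0, 0.029, 0]], [[-0.1, 0, 0.01], [0, 0.038, 0]], [[-0.1, 0, 0], [0, 0.038, 0]], [[-0.1, 0, -0.01], [0, 0.038, 0]], [[-0.1, 0, -0.02], [0, 0.038, 0]], [[-0.1, 0, -0.03], [0, 0.038, 0]], [[-0.1, 0, -0.03], [0, 0.038, 0]], [[-0.09, 0, -0.04], [0, 0.038, 0]]]'

```text
time_s: 39.4
tool_pos: [0.4514, 0.3869, 0.2829]
tool_rot: [0.1, 78.8, 20.5]
force: [-0.1, 0.0, -2.6]
grip_width: 0.0134
```

Emit:
drive_tool --increments '[[[-0.09, 0, -0.05], [0, 0.038, 0]], [[-0.06, 0, -0.04], [0, 0.029, 0]], [[-0.04, 0, -0.03], [0, 0.019, 0]], [[-0.02, 0, -0.02], [0, 0.01, 0]], [[0, 0, 0], [0, 0, 0]]]'

```text
time_s: 39.9
tool_pos: [0.4457, 0.3844, 0.2893]
tool_rot: [-169.1, 89.8, -148.7]
force: [-0.5, 0.2, -2.8]
grip_width: 0.0134
```

Run:
```python
from h import *
st()
p,R=planr([.45,-.02,.27],0,15)
```

```text
t 39.9 pos [0.4457 0.3844 0.2893] x [-0.003 -0.002 -1.   ] zyaw 20.4 q [-52.6   9.6  10.6  86.5  -1.8  84.3 -21.5] F [-0.5  0.2 -2.8] w 0.0134
max deg/row 1.70 mm/row 33.7
[[[0.01,-0.2,-0.07],[0.004,-0.0,0.0]],[[0.02,-0.4,-0.14],[0.007,-0.0,0.0]],[[0.03,-0.6,-0.2],[0.011,-0.0,0.0]],[[0.04,-0.8,-0.25],[0.014,-0.0,0.0]],[[0.04,-0.81,-0.23],[0.014,-0.0,0.0]],[[0.04,-0.82,-0.2],[0.014,-0.0,0.0]],[[0.04,-0.82,-0.18],[0.014,-0.0,0.0]],[[0.04,-0.83,-0.15],[0.014,-0.0,0.0]],[[0.04,-0.83,-0.13],[0.014,-0.0,0.0]],[[0.04,-0.84,-0.1],[0.014,-0.0,0.0]]]
[[[0.04,-0.84,-0.08],[0.014,-0.0,0.0]],[[0.04,-0.84,-0.05],[0.014,-0.0,0.0]],[[0.03,-0.63,-0.02],[0.011,-0.0,0.0]],[[0.02,-0.42,-0.0],[0.007,-0.0,0.0]],[[0.01,-0.21,0.0],[0.004,-0.0,0.0]]]
```

Emit:
drive_tool --increments '[[[0.01, -0.2, -0.07], [0.004, 0, 0]], [[0.02, -0.4, -0.14], [0.007, 0, 0]], [[0.03, -0.6, -0.2], [0.011, 0, 0]], [[0.04, -0.8, -0.25], [0.014, 0, 0]], [[0.04, -0.81, -0.23], [0.014, 0, 0]], [[0.04, -0.82, -0.2], [0.014, 0, 0]], [[0.04, -0.82, -0.18], [0.014, 0, 0]], [[0.04, -0.83, -0.15], [0.014, 0, 0]], [[0.04, -0.83, -0.13], [0.014, 0, 0]], [[0.04, -0.84, -0.1], [0.014, 0, 0]]]'

```text
time_s: 40.9
tool_pos: [0.4473, 0.095, 0.2764]
tool_rot: [-173.0, 89.8, -167.1]
force: [-0.2, -0.2, -2.4]
grip_width: 0.0132
```

Emit:
drive_tool --increments '[[[0.04, -0.84, -0.08], [0.014, 0, 0]], [[0.04, -0.84, -0.05], [0.014, 0, 0]], [[0.03, -0.63, -0.02], [0.011, 0, 0]], [[0.02, -0.42, 0], [0.007, 0, 0]], [[0.01, -0.21, 0], [0.004, 0, 0]], [[0, 0, 0], [0, 0, 0]]]'

```text
time_s: 41.5
tool_pos: [0.4494, -0.0205, 0.2709]
tool_rot: [-164.0, 89.8, -164.1]
force: [-1.3, 0.4, -2.7]
grip_width: 0.0134
```

Run:
```python
from h import *
st()
c=snap('top','top17.png')
planr([.43,-.401,.2],-8.5,15)
```

```text
t 41.5 pos [ 0.4494 -0.0205  0.2709] x [-0.004 -0.001 -1.   ] zyaw -0.1 q [-34.   -9.6  29.6 106.3   4.8  82.4  -5.4] F [-1.3  0.4 -2.7] w 0.0134
max deg/row 0.71 mm/row 32.4
[[[0.04,-0.2,-0.01],[0.001,-0.0,0.0]],[[0.07,-0.4,-0.02],[0.003,-0.0,0.0]],[[0.11,-0.6,-0.02],[0.004,-0.0,0.0]],[[0.15,-0.8,-0.03],[0.006,-0.0,0.0]],[[0.15,-0.8,-0.02],[0.006,-0.0,0.0]],[[0.15,-0.8,-0.01],[0.006,-0.0,0.0]],[[0.15,-0.8,0.0],[0.006,-0.0,0.0]],[[0.15,-0.8,0.01],[0.006,-0.0,0.0]],[[0.15,-0.8,0.02],[0.006,-0.0,0.0]],[[0.15,-0.8,0.03],[0.006,-0.0,0.0]]]
[[[0.15,-0.8,0.04],[0.006,-0.0,0.0]],[[0.15,-0.79,0.05],[0.006,-0.0,0.0]],[[0.11,-0.6,0.05],[0.004,-0.0,0.0]],[[0.07,-0.4,0.04],[0.003,-0.0,0.0]],[[0.04,-0.2,0.02],[0.001,-0.0,0.0]]]
```

View pics/top17.png

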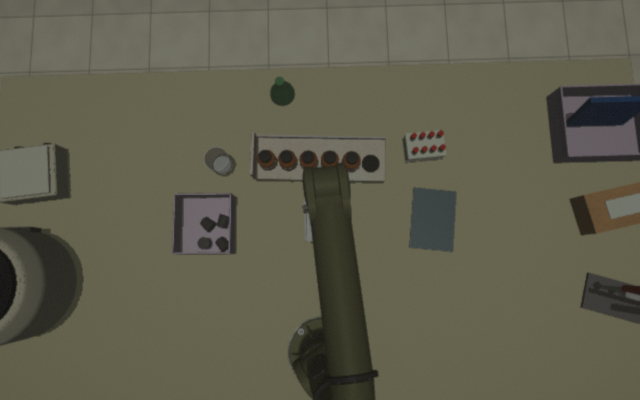

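All four bungs are in the tub ((207,224), (222,221), (204,243), (221,244)). On to the mat.

Emit:
drive_tool --increments '[[[0.04, -0.2, -0.01], [0.001, 0, 0]], [[0.07, -0.4, -0.02], [0.003, 0, 0]], [[0.11, -0.6, -0.02], [0.004, 0, 0]], [[0.15, -0.8, -0.03], [0.006, 0, 0]], [[0.15, -0.8, -0.02], [0.006, 0, 0]], [[0.15, -0.8, -0.01], [0.006, 0, 0]], [[0.15, -0.8, 0], [0.006, 0, 0]], [[0.15, -0.8, 0.01], [0.006, 0, 0]], [[0.15, -0.8, 0.02], [0.006, 0, 0]], [[0.15, -0.8, 0.03], [0.006, 0, 0]]]'

```text
time_s: 42.55
tool_pos: [0.4341, -0.2937, 0.2204]
tool_rot: [-146.3, 89.8, -152.3]
force: [-0.5, -0.3, -2.9]
grip_width: 0.0136
```

Emit:
drive_tool --increments '[[[0.15, -0.8, 0.04], [0.006, 0, 0]], [[0.15, -0.79, 0.05], [0.006, 0, 0]], [[0.11, -0.6, 0.05], [0.004, 0, 0]], [[0.07, -0.4, 0.04], [0.003, 0, 0]], [[0.04, -0.2, 0.02], [0.001, 0, 0]], [[0, 0, 0], [0, 0, 0]], [[0, 0, 0], [0, 0, 0]]]'

```text
time_s: 43.25
tool_pos: [0.4292, -0.4029, 0.1998]
tool_rot: [-162.5, 89.8, -170.9]
force: [0.4, 0.2, -1.6]
grip_width: 0.0134
```

Run:
```python
from h import *
st()
snap('wrist','wrist18.png')
planr([.428,-.399,.1],-8,7)
```

```text
t 43.25 pos [ 0.4292 -0.4029  0.1998] x [-0.004 -0.001 -1.   ] zyaw -8.4 q [ -6.   17.   56.1  95.5 -14.4  75.3  44.3] F [ 0.4  0.2 -1.6] w 0.0134
max deg/row 0.09 mm/row 25.0
[[[0.16,0.01,-0.0],[-0.0,-0.0,0.0]],[[0.31,0.01,-0.01],[-0.0,-0.0,0.0]],[[0.47,0.02,-0.01],[-0.0,-0.0,0.0]],[[0.62,0.02,-0.01],[-0.001,-0.0,0.0]],[[0.47,0.02,-0.01],[-0.0,-0.0,0.0]],[[0.31,0.01,-0.01],[-0.0,-0.0,0.0]],[[0.16,0.01,-0.0],[-0.0,-0.0,0.0]]]
```

View pics/wrist18.png

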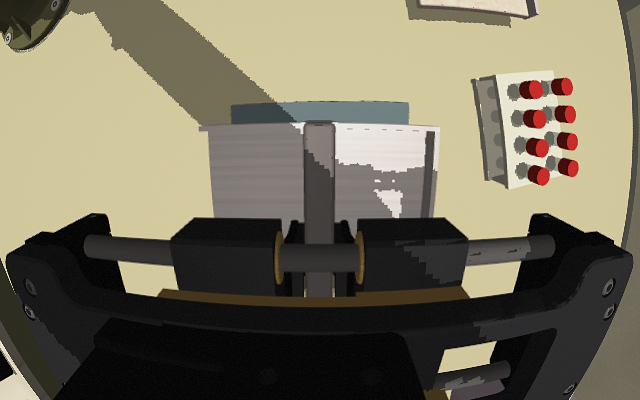

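Empty tray above the mat, edges parallel. Lower.

Emit:
drive_tool --increments '[[[0.16, 0.01, 0], [0, 0, 0]], [[0.31, 0.01, -0.01], [0, 0, 0]], [[0.47, 0.02, -0.01], [0, 0, 0]], [[0.62, 0.02, -0.01], [0, 0, 0]], [[0.47, 0.02, -0.01], [0, 0, 0]], [[0.31, 0.01, 0], [0, 0, 0]], [[0.18, 0.01, 0], [0, 0, 0]], [[0.15, 0, 0], [0, 0, 0]], [[0, 0, 0], [0, 0, 0]], [[0, 0, 0], [0, 0, 0]]]'

```text
time_s: 44.3
tool_pos: [0.428, -0.3999, 0.0937]
tool_rot: [-137.6, 89.8, -146.0]
force: [-0.4, -0.2, -2.9]
grip_width: 0.0136
```

Emit:
drive_tool --increments '[[[0.07, 0, 0], [0, 0, 0]], [[0.05, 0, 0], [0, 0, 0]], [[0, 0, 0], [0, 0, 0]], [[0, 0, 0], [0, 0, 0]]]'

```text
time_s: 44.7
tool_pos: [0.4277, -0.3995, 0.0884]
tool_rot: [-151.4, 89.8, -159.8]
force: [0.1, -0.3, -1.5]
grip_width: 0.0136
```

Emit:
drive_tool --increments '[[[0.03, 0, 0], [0, 0, 0]], [[0.03, 0, 0], [0, 0, 0]], [[0, 0, 0], [0, 0, 0]], [[0, 0, 0], [0, 0, 0]]]'

```text
time_s: 45.1
tool_pos: [0.4278, -0.3996, 0.086]
tool_rot: [-149.5, 89.8, -157.9]
force: [0.4, 0.4, -1.2]
grip_width: 0.0132
```

Emit:
drive_tool --increments '[[[0.02, 0, 0], [0, 0, 0]], [[0, 0, 0], [0, 0, 0]], [[0, 0, 0], [0, 0, 0]]]'

```text
time_s: 45.4
tool_pos: [0.4276, -0.3997, 0.0857]
tool_rot: [-152.4, 89.8, -160.8]
force: [-2.3, 1.8, 5.5]
grip_width: 0.0133
```

Touching down. Release and lift away.

Emit:
drive_tool --increments '[[[0, 0, 0], [0, 0, 0]], [[0, 0, 0], [0, 0, 0]], [[0, 0, 0], [0, 0, 0]], [[0, 0, 0], [0, 0, 0]], [[0, 0, 0], [0, 0, 0]], [[0, 0, 0], [0, 0, 0]], [[-0.3, 0, 0], [0, 0, 0]], [[-0.6, 0, 0], [0, 0, 0]], [[-0.9, 0, 0], [0, 0, 0]], [[-0.9, 0, 0], [0, 0, 0]]]' --hand 0.4

```text
time_s: 46.4
tool_pos: [0.4277, -0.3994, 0.1949]
tool_rot: [-152.4, 89.7, -160.9]
force: [-0.0, -1.3, 0.5]
grip_width: 0.061
```

Emit:
drive_tool --increments '[[[-0.9, 0, 0], [0, 0, 0]], [[-0.6, 0.5, -0.5], [0, 0, 0]], [[0, 0.8, -0.4], [0, 0, 0]], [[0, 0.8, 0], [0, 0, 0]], [[0, 0.8, 0], [0, 0, 0]], [[0, 0.6, 0], [0, 0, 0]], [[0, 0.4, 0], [0, 0, 0]], [[0, 0, 0], [0, 0, 0]]]'

```text
time_s: 47.2
tool_pos: [0.4162, -0.2376, 0.2536]
tool_rot: [-172.4, 89.9, 179.4]
force: [-0.3, 0.2, 1.3]
grip_width: 0.0612
```

Run:
```python
from h import *
st()
snap('side','side20.png');c=snap('top','top20.png'); scene(c)
```

```text
t 47.2 pos [ 0.4162 -0.2376  0.2536] x [-0.002  0.    -1.   ] zyaw -8.2 q [-25.6  -7.4  48.6 105.1   5.7  80.   13.6] F [-0.3  0.2  1.3] w 0.0612
discs z.05
[261.8 156.8 183.   17.   34. ] [0.6539 0.1864 0.05  ]
[286.  156.2 128.   13.   13. ] [0.6534 0.1036 0.05  ]
[307.6 156.8 132.   12.   13. ] [0.6492 0.0296 0.05  ]
[329.6 156.9 131.   13.   13. ] [ 0.647  -0.0456  0.05  ]
[351.7 157.6 131.   13.   13. ] [ 0.6421 -0.1214  0.05  ]
[370.1 163.1 228.   17.   17. ] [ 0.6214 -0.1834  0.05  ]
caps z.098 (bench) / .148
```

View pics/top20.png

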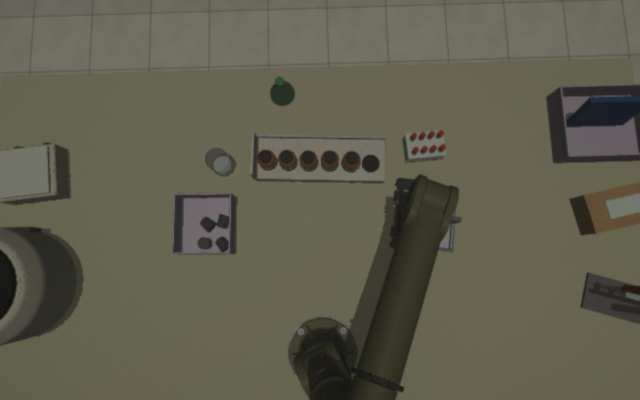

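View pics/side20.png

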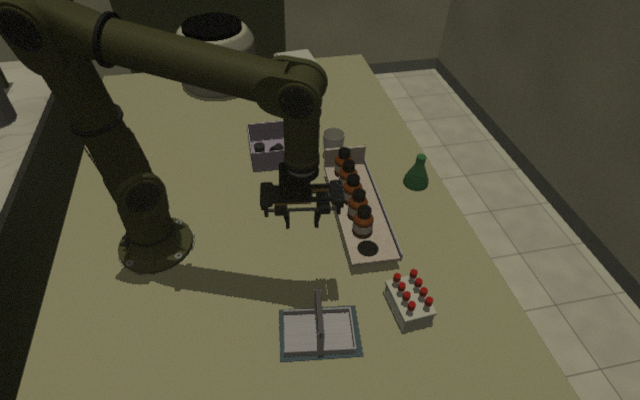

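Side view: tray lies on the mat (around (320,332)), five bottles stand in line. Moving the arm clear for a final check.

Emit:
drive_tool --increments '[[[0, 0.4, 0], [0, 0, 0]], [[0, 0.8, 0], [0, 0, 0]], [[0, 0.8, 0], [0, 0, 0]], [[0, 0.8, 0.05], [0, 0, 0]], [[0, 0.8, 0.05], [0, 0, 0]], [[0, 0.8, 0.05], [0, 0, 0]], [[0, 0.8, 0.05], [0, 0, 0]], [[0, 0.4, 0], [0, 0, 0]], [[0, 0, 0], [0, 0, 0]], [[0, 0, 0], [0, 0, 0]]]'

```text
time_s: 48.3
tool_pos: [0.4562, -0.0214, 0.2525]
tool_rot: [-139.5, 89.7, -148.0]
force: [-0.1, 0.1, 0.7]
grip_width: 0.0607
```

Run:
```python
from h import *
st()
c=snap('top','top21.png'); s=snap('side','side21.png')
D=np.array([[.6378,.1661],[.6343,.0966],[.631,.0262],[.628,-.0433],[.6244,-.1137],[.6214,-.1834]])
for b in darkblobs(c,(255,145,390,180)):
    P=unproj(c,b[:2],.146)[0][:2]; e=np.linalg.norm(D-P,axis=1); print(np.round(b,1),P.round(4),e.argmin(),e.min().round(4))
z=[]
for f,(a,b_,w,h) in (('top21',(395,175,80,85)),('side21',(270,280,100,85)),('top21',(165,185,80,85))):
    z.append(cv2.resize(cv2.convertScaleAbs(cv2.imread(f'pics/{f}.png')[b_:b_+h,a:a+w],alpha=1.8),None,fx=3,fy=3,interpolation=cv2.INTER_CUBIC))
cv2.imwrite('pics/z21.png',np.hstack(z))
```

```text
t 48.3 pos [ 0.4562 -0.0214  0.2525] x [-0.004 -0.003 -1.   ] zyaw -8.5 q [-34.9  -8.3  31.2 107.3   4.5  80.1 -13.3] F [-0.1  0.1  0.7] w 0.0607
[261.8 157.1 195.   17.   35. ] [0.6299 0.1743] 0 0.0114
[286.1 156.2 131.   13.   13. ] [0.6307 0.0964] 1 0.0036
[307.6 156.8 131.   12.   13. ] [0.6268 0.0272] 2 0.0043
[351.8 157.6 131.   13.   13. ] [ 0.6203 -0.1144] 4 0.0042
[370.1 163.1 228.   17.   17. ] [ 0.6006 -0.1722] 5 0.0236
[271.1 165.2  60.   15.   13. ] [0.6027 0.1446] 0 0.0412
```

View pics/z21.png

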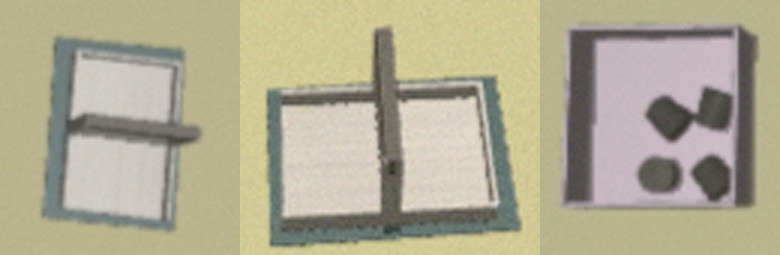

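View pics/top21.png

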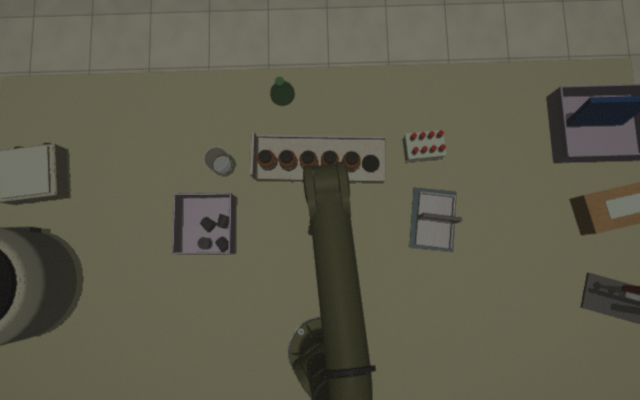

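Run:
```python
from h import *
c=env.read_camera('top')
print('expected',proj(c,[[.6343,.166,.146]]).round(1))
for th in (48,52,56):
  print([np.round(b,1) for b in darkblobs(c,(256,146,278,165),30,400,th)])
im=cv2.convertScaleAbs(cv2.cvtColor(c['frame'],cv2.COLOR_RGB2BGR)[135:190,245:325],alpha=2.2); cv2.imwrite('pics/z22.png',cv2.resize(im,None,fx=8,fy=8,interpolation=cv2.INTER_CUBIC))
```

```text
expected [[264.4 155.7]]
[array([264.8, 156.3, 117. ,  12. ,  12. ])]
[array([264.8, 156.3, 123. ,  14. ,  13. ])]
[array([264.6, 156.1, 132. ,  14. ,  13. ])]
```

View pics/z22.png

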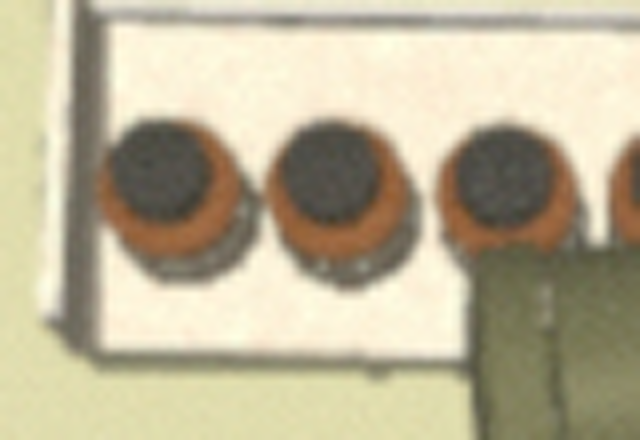

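Bottle at disc 0: cap at (264.7,156.2) against (264.4,155.7) expected, so it is within about 2 mm. Everything checks; handing in.

```bash
python3 -c "
from h import *
print(env.sign_off()); st()"
```

```text
the job is handed in; nothing more can be done
None
the job is handed in; nothing more can be done
```

The bench is tidied and the job is handed in, at about 48 s of the 210 s. I got no verdict back.

- **Bottles:** Five bottles were present, and they stand upright on discs 0–4, counted from the end stop. The last pictures put the caps on discs 0, 1, 2 and 4 within about 5 mm of their disc centres. The arm hid the bottle on disc 3 in that final check, but it stood in place in the picture one second earlier. I saw no bottle get knocked aside.
- **Bungs and tray:** I tipped the tray to about 50° over the tub. All four bungs are in the tub, and the tray came away empty. It is back flat on its mat; by the arm's reading at release it was within about 3 mm of the mat's centre and 1° of its line, and the pictures agree by eye.
- **Beaker and tube rack:** They look unmoved in every picture.
- **One check that disagreed:** The automatic cap finder first put the disc 0 bottle 11 mm off centre, because the cap merged with the end stop's shadow. A stricter threshold put it within about 2 mm.

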